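# Put the check weights away after the balance test

## Robot

A 6-joint arm with a two-finger parallel gripper is mounted at the origin on a cart in front of the work surface, level with it; the furniture and walls round the work are solid. World frame = base frame: x ahead of the robot, y to its left, z up, the work surface at z = 0. Lengths are in mm, angles in rad, forces in N, time in s.
With the tool pointing down it reaches from about 400 to 925 mm from the base axis. Payload 12.5 kg.
Tool frame: the origin (TCP) lies at the very end of the fingers, on their centre line; the grasp point (between the pads) lies 19 mm behind it (env.tcp_to_grasp is the distance from the TCP to the grasp point, in mm); z points along the fingers, x is the direction in which the jaws open and shut, and the axes are right-handed (so a half turn about z gives the same grasp; the last joint's range is limited). The gripper opens to 95 mm and grips with 3 to 60 N. Pads are 20 mm wide; open, the fingers measure 119 mm over their backs; the gripper's body (75 mm by 180 mm) begins 59 mm behind the grasp point.
Start: joints at [1.095, 0.491, 1.559, -0, 1.092, -0.106], TCP at [225.879, 582.776, 193.961] pointing down, gripper open.
Joint ranges: [-3.1, 3.1], [-0.84, 2.19], [0.05, 2.79], [-1.13, 4.28], [0.06, 2.93], [-2.69, 2.69]. Speed limits (rad/s): [2.22, 2.22, 2.79, 3.14, 3.14, 3.14].

## Interface

Orientations are given as [roll, pitch, yaw] about the fixed x, y, z axes, in that order (R = Rz(yaw) Ry(pitch) Rx(roll)).
In Python, from cell import env, vision, job gives the robot as it stands.
- The arm moves only by the shell command python3 -m pendant 'ROWS' [OPENING]. ROWS is JSON, a list of rows, each a list of 4 numbers: the shift along the tool's x, y, z in mm, then the turn about the tool's z in degrees. In form: [[tx, ty, tz, turn], ...]. A call has 1 to 8 rows; each row is the pose to reach, as a shift and turn from the pose measured when the call began, along the tool's axes at that moment; what a row does not reach only later rows make up. A row lasts 1/8 s, in which the tool goes at most 62.5 mm and 10.7 degrees, less where a joint would pass 70% of its speed; a pose out of reach is approached as far as the arm can. A call with a gripper value outside its range is refused whole. OPENING is the closure, from 0 (fully open) to 1 (shut), set as the call begins (- or left out, the last holds). The fingers move at their own pace and stop on an object; the grip force is fixed at half the most. Time passes only in rows, so rows that repeat a pose let the fingers close. It gives the time, the measured TCP pose, the force and the opening at its end, in the units of the state.
- env.state(): the state, without advancing time (a new reading comes with each control period).
- vision.read_camera(name): name is "side" or "top" or "wrist"; returns a dict with "pixels" (480x640x3 uint8, red, green, blue), "intrinsics" (3x3 intrinsics, pixels), "R" (3x3) and "t" (3): a world point X has camera coordinates R X + t; the wrist camera has in their place "tool_from_camera" (4x4, takes a point from camera to tool coordinates, whose origin is the TCP and whose axes are the tool frame's). Camera axes: x right, y down, z forward; pixel columns grow to the right and rows downward; lengths in mm; the calibration is good to about 2 mm. A picture is of the moment at which its call begins: read the wrist's pose just before it. There is no depth.
- job.job_done(): hands the job in, once; it reports no verdict.
Trained networks look in a picture, given as the dict that the camera call returned (one of the last four; its "shot" number tells which), for a name from the list of things; names that differ only in an ending like _2 or _b are one class to them, and where a whole thing is asked for, a point or a joint stands for the part that bears it (a point fixed in the world has none). Each returns a list of dicts, best first, with "confidence" (0 to 1); they miss things now and then, are a little off and sometimes report something else, mostly with a low value. They report only what shows in the picture. A call takes as long as a camera call. They do not tell look-alikes from the thing itself.
- vision.find_in(picture, query): "at" ([x, y, z] in mm, in the coordinates of the camera as it stood for that picture, good to about 4 mm: the middle of the surface that is visible of it).
- vision.regions_of(picture, query): "pixels" (480x640 bool, what is visible of it).
The state is a dict: "t": time; "joints": joint angles; "qvel": joint speeds; "tau": joint torques, N m; "eef_pos": TCP position; "tcp_rot": TCP orientation; "ft_force": force on the tool from outside, world axes, zero at the start; "moment": the same for the moment, N m; "opening": opening from 0.0 (shut) to 1.0 (fully open).
Only numpy, scipy, OpenCV 4.12 (cv2) and the standard library are available. Lean on these libraries where they do the work, as an engineer would, in place of code of your own. Each camera call takes 0.05 s, during which the arm holds its last target.

## Task

The balance test is finished and the four brass check weights still stand stacked on the pan. Take the stack apart and put every weight away in its own case, the one whose well fits its diameter, so that each sits flat on the bottom of its well and is let go. Set the weights down without dropping them, and do not press hard on the balance.

Things in the scene. Friction and masses are not known exactly. Their poses are not given: they have to be found in the camera images.
- weight_50: brass check weight of 50 g, a plain upright disc 22 mm in diameter and 16 mm high, the smallest, on top of the stack. Origin: centre of its underside; z is up along its axis. Round, so it can be gripped across its diameter from any side.
- weight_100: brass check weight of 100 g, a plain upright disc 30 mm in diameter and 17 mm high, the second smallest, second from the top. Origin: centre of its underside; z is up along its axis. Round, so it can be gripped across its diameter from any side.
- weight_200: brass check weight of 200 g, a plain upright disc 40 mm in diameter and 19 mm high, the second largest, third from the top. Origin: centre of its underside; z is up along its axis. Round, so it can be gripped across its diameter from any side.
- weight_500: brass check weight of 500 g, a plain upright disc 56 mm in diameter and 24 mm high, the largest, at the bottom of the stack, standing on the balance pan. Origin: centre of its underside; z is up along its axis. Round, so it can be gripped across its diameter from any side.
- case_50: open wooden case of the 50 g weight, smallest of four, fixed: base 46 x 46 mm, 12.5 mm high, a round blue-lined well in its top 28 mm wide (mouth 34 mm), 6.5 mm deep: 3 mm play round the weight, 9.5 mm of which stays above the rim. Origin: under the well's middle, on the bench; well floor 6 mm above it; z up. The hinged lid lies opened flat on the +x side, as large as the base and no higher.
- case_100: open wooden case of the 100 g weight, second smallest of four, fixed: base 54 x 54 mm, 13 mm high, a round blue-lined well in its top 36 mm wide (mouth 42 mm), 7 mm deep: 3 mm play round the weight, 10 mm of which stays above the rim. Origin: under the well's middle, on the bench; well floor 6 mm above it; z up. The hinged lid lies opened flat on the +x side, as large as the base and no higher.
- case_200: open wooden case of the 200 g weight, second largest of four, fixed: base 64 x 64 mm, 14 mm high, a round blue-lined well in its top 46 mm wide (mouth 52 mm), 8 mm deep: 3 mm play round the weight, 11 mm of which stays above the rim. Origin: under the well's middle, on the bench; well floor 6 mm above it; z up. The hinged lid lies opened flat on the +x side, as large as the base and no higher.
- case_500: open wooden case of the 500 g weight, largest of four, fixed: base 80 x 80 mm, 16.5 mm high, a round blue-lined well in its top 62 mm wide (mouth 68 mm), 10.5 mm deep: 3 mm play round the weight, 13.5 mm of which stays above the rim. Origin: under the well's middle, on the bench; well floor 6 mm above it; z up. The hinged lid lies opened flat on the +x side, as large as the base and no higher.
- balance: white electronic top-pan balance, 225 x 184 mm, 66 mm high, fixed. Origin: centre of its underside on the bench; x to its back, z up; the keys face -x. Its flat pan is about 98 mm across, 66 mm above the origin, its centre 44 mm towards +x and 6 mm towards -y. The four weights stand on it in one stack, largest at the bottom.
There are look-alikes about, which are no part of the job. Leave any green or orange look-alike of the weight_500 alone.

How it is judged:
By the outcome, as a careful person would: the job done as asked, in the order asked, and still so for the second after the job is handed in, with the robot touching nothing.
It also fails if it takes over 99 s, if anything falls off the work surface, if the arm or the gripper's body presses on something with over 40 N, if the wrist force passes 120 N, or if a joint passes its speed limit or range.

## Working session

There is one attempt and no reset: what is moved stays moved. The work goes in short steps, Python scripts to look and compute and a shell command to move; the robot and the scene stay as the last step left them, time stands still between calls to the robot, and variables do not carry over. Pictures are saved under pics/ and viewed, and the job is handed in when it is done.

```bash
mkdir -p pics; ls; python3 - <<'E'
from cell import env, vision, job
import cv2,numpy as np
s=env.state(); print({k:(np.round(v,3).tolist() if not isinstance(v,float) else v) for k,v in s.items()}); print(env.tcp_to_grasp)
for n in ["side","top","wrist"]:
    p=vision.read_camera(n); cv2.imwrite(f"pics/{n}0.png",p["pixels"][:,:,::-1]); 
    print(n,[ (k,np.round(p[k],3).tolist()) for k in p if k not in("pixels",)])
E
```

```text
pics
{'t': 0.0, 'joints': [1.095, 0.492, 1.559, -0.0, 1.092, -0.106], 'qvel': [0.0, 0.001, 0.001, 0.003, 0.0, -0.0], 'tau': [0.001, -61.264, -25.817, 0.069, 0.048, -0.0], 'eef_pos': [225.753, 582.525, 193.362], 'tcp_rot': [-3.142, 0.001, 1.201], 'ft_force': [-0.355, 0.434, 0.018], 'moment': [0.007, -0.041, 0.033], 'opening': 0.9976415055906849}
18.8
side [('intrinsics', [[583.511, 0.0, 319.737], [0.0, 583.511, 246.236], [0.0, 0.0, 1.0]]), ('R', [[0.989, -0.144, 0.017], [-0.079, -0.632, -0.771], [0.122, 0.761, -0.637]]), ('t', [-517.646, 97.49, 1330.274]), ('shot', 1)]
top [('intrinsics', [[568.064, 0.0, 311.875], [0.0, 568.064, 242.394], [0.0, 0.0, 1.0]]), ('R', [[0.023, -1.0, 0.005], [-0.981, -0.024, -0.19], [0.19, -0.0, -0.982]]), ('t', [-21.383, 537.087, 1566.077]), ('shot', 2)]
wrist [('intrinsics', [[382.963, 0.0, 314.673], [0.0, 382.963, 241.714], [0.0, 0.0, 1.0]]), ('tool_from_camera', [[1.0, 0.0, -0.001, -0.199], [0.0, 0.965, 0.261, -71.722], [0.001, -0.261, 0.965, -191.112], [0.0, 0.0, 0.0, 1.0]]), ('shot', 3)]
```

View pics/side0.png

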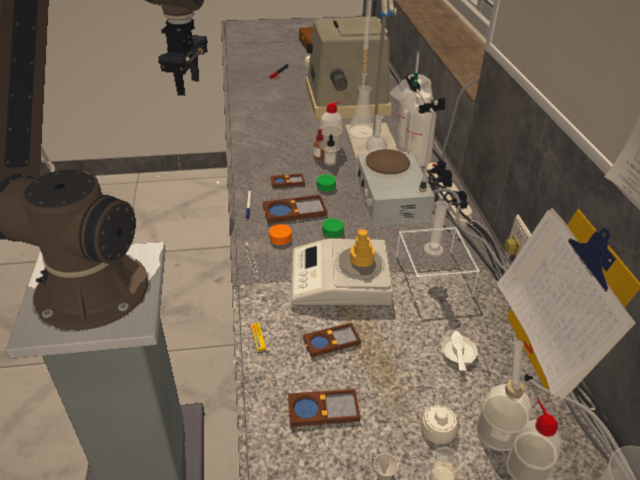

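View pics/top0.png

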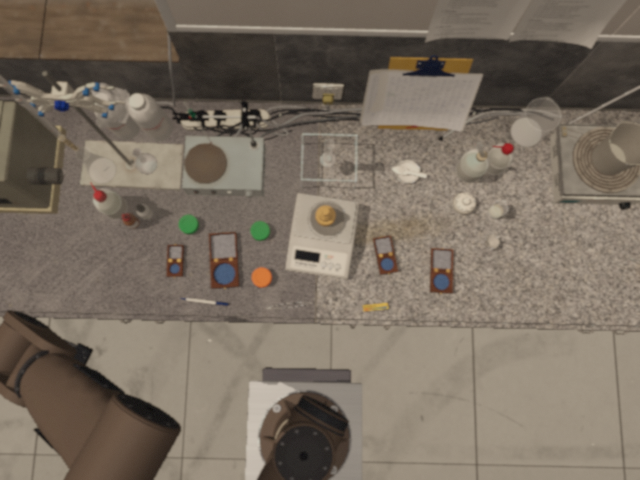

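View pics/wrist0.png

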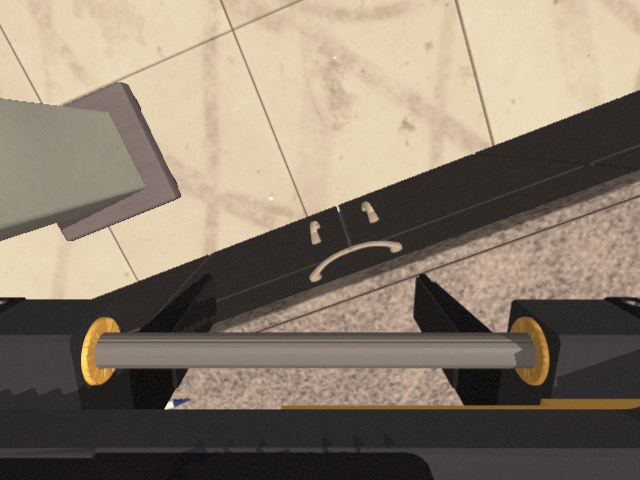

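```bash
cat > h.py <<'E'
from cell import env, vision, job
import cv2,numpy as np,pickle
def ray(p,u,v):
    d=np.linalg.inv(p["intrinsics"])@np.array([u,v,1.]); R=np.array(p["R"]);t=np.array(p["t"])
    return -R.T@t, R.T@d
def toplane(p,u,v,z):
    o,d=ray(p,u,v); return o+d*(z-o[2])/d[2]
def proj(p,X):
    c=np.array(p["R"])@np.array(X)+np.array(p["t"]); q=np.array(p["intrinsics"])@c; return q[:2]/q[2]
def wristpose(p,s):
    from scipy.spatial.transform import Rotation as Ro
    T=np.eye(4);T[:3,:3]=Ro.from_euler("xyz",s["tcp_rot"]).as_matrix();T[:3,3]=s["eef_pos"]
    M=np.linalg.inv(T@np.array(p["tool_from_camera"])); p["R"]=M[:3,:3];p["t"]=M[:3,3]; return p
def cam(n):
    s=env.state(); p=vision.read_camera(n)
    if n=="wrist": p=wristpose(p,s)
    return p
E
python3 - <<'E'
from h import *
P={n:cam(n) for n in("side","top")}
for n,p in P.items():
    for q in ["weight_50","weight_100","weight_200","weight_500","case_50","case_100","case_200","case_500","balance"]:
        for r in vision.find_in(p,q)[:4]:
            X=np.array(p["R"]).T@(np.array(r["at"])-p["t"])
            print(n,q,round(r["confidence"],2),X.round(0).tolist(),proj(p,X).round(0).tolist())
pickle.dump({n:{k:p[k] for k in p} for n,p in P.items()},open("P0.pkl","wb"))
for n,(u,v,w,h) in {"side":(230,160,180,270),"top":(150,190,330,110)}.items():
    im=P[n]["pixels"][v:v+h,u:u+w,::-1]; f=2.2
    cv2.imwrite(f"pics/c_{n}.png",cv2.resize(im,None,fx=f,fy=f,interpolation=cv2.INTER_CUBIC))
E
```

```text
side weight_50 0.88 [571.0, 131.0, 18.0] [331.0, 229.0]
side weight_50 0.74 [593.0, 341.0, 22.0] [327.0, 182.0]
side weight_50 0.65 [608.0, -59.0, 101.0] [362.0, 250.0]
side weight_50 0.64 [608.0, -53.0, 121.0] [362.0, 241.0]
side weight_100 0.88 [571.0, 131.0, 18.0] [331.0, 229.0]
side weight_100 0.74 [593.0, 341.0, 22.0] [327.0, 182.0]
side weight_100 0.65 [608.0, -59.0, 101.0] [362.0, 250.0]
side weight_100 0.64 [608.0, -53.0, 121.0] [362.0, 241.0]
side weight_200 0.88 [571.0, 131.0, 18.0] [331.0, 229.0]
side weight_200 0.74 [593.0, 341.0, 22.0] [327.0, 182.0]
side weight_200 0.65 [608.0, -59.0, 101.0] [362.0, 250.0]
side weight_200 0.64 [608.0, -53.0, 121.0] [362.0, 241.0]
side weight_500 0.88 [571.0, 131.0, 18.0] [331.0, 229.0]
side weight_500 0.74 [593.0, 341.0, 22.0] [327.0, 182.0]
side weight_500 0.65 [608.0, -59.0, 101.0] [362.0, 250.0]
side weight_500 0.64 [608.0, -53.0, 121.0] [362.0, 241.0]
side case_50 0.95 [516.0, -226.0, 8.0] [332.0, 339.0]
side case_50 0.94 [486.0, 241.0, 4.0] [293.0, 210.0]
side case_50 0.89 [469.0, -389.0, 9.0] [321.0, 407.0]
side case_50 0.86 [483.
[... 1838 characters left out ...]
60.0]
top case_100 0.92 [478.0, 392.0, 13.0] [173.0, 262.0]
top case_100 0.84 [513.0, -227.0, 7.0] [386.0, 255.0]
top case_100 0.8 [468.0, -389.0, 3.0] [442.0, 272.0]
top case_100 0.76 [489.0, 243.0, 5.0] [225.0, 260.0]
top case_200 0.92 [478.0, 392.0, 13.0] [173.0, 262.0]
top case_200 0.84 [513.0, -227.0, 7.0] [386.0, 255.0]
top case_200 0.8 [468.0, -389.0, 3.0] [442.0, 272.0]
top case_200 0.76 [489.0, 243.0, 5.0] [225.0, 260.0]
top case_500 0.92 [478.0, 392.0, 13.0] [173.0, 262.0]
top case_500 0.84 [513.0, -227.0, 7.0] [386.0, 255.0]
top case_500 0.8 [468.0, -389.0, 3.0] [442.0, 272.0]
top case_500 0.76 [489.0, 243.0, 5.0] [225.0, 260.0]
top balance 0.81 [549.0, -37.0, 50.0] [322.0, 239.0]
```

View pics/c_side.png

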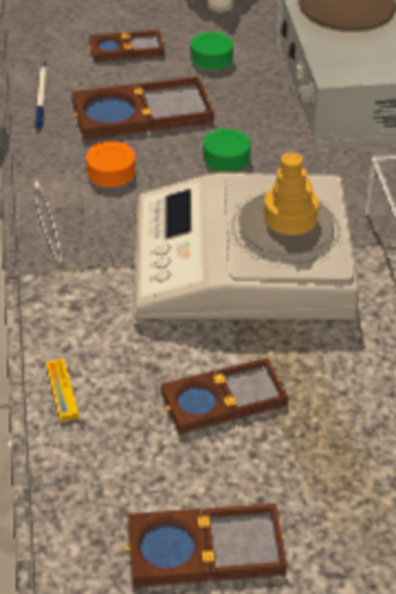

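View pics/c_top.png

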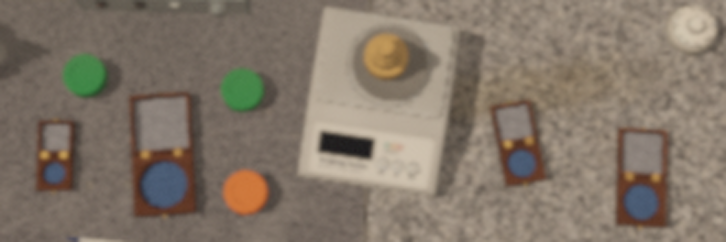

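```bash
cat > meas.py <<'E'
from h import *
P=pickle.load(open("P0.pkl","rb"))
# blue wells
seeds={"case_50":(478,385),"case_100":(505,-225),"case_200":(450,-389),"case_500":(460,240)}
H={"case_50":12.5,"case_100":13,"case_200":14,"case_500":16.5}
for n,p in P.items():
    im=p["pixels"].astype(int); hsv=cv2.cvtColor(p["pixels"],cv2.COLOR_RGB2HSV)
    m=((hsv[...,0]>98)&(hsv[...,0]<125)&(hsv[...,1]>90)).astype(np.uint8)
    nn,lab,st,ce=cv2.connectedComponentsWithStats(m,connectivity=8)
    for c,(x,y) in seeds.items():
        q=proj(p,[x,y,10]); 
        k=[i for i in range(1,nn) if st[i,4]>15 and np.hypot(*(ce[i]-q))<25]
        for i in k:
            X=toplane(p,*ce[i],H[c]-3)
            cnt=cv2.findContours((lab==i).astype(np.uint8),0,1)[0][0][:,0,:]
            W=np.array([toplane(p,u,v,H[c]) for u,v in cnt])
            print(n,c,st[i].tolist(),ce[i].round(1),X.round(1),"ext",(W.max(0)-W.min(0)).round(0)[:2])
E
python3 meas.py
```

```text
side case_50 [276, 179, 7, 3, 16] [279.1 180.1] [461.5 385.5   9.5] ext [17. 11.]
side case_100 [312, 337, 15, 10, 123] [319.  341.5] [ 487.9 -230.9   10. ] ext [30. 26.]
side case_200 [294, 399, 24, 18, 319] [305.6 407.7] [ 440.  -387.7   11. ] ext [42. 38.]
side case_500 [270, 205, 20, 10, 154] [279.4 209.4] [448.9 237.1  13.5] ext [51. 42.]
top case_50 [172, 266, 5, 5, 18] [173.9 268.1] [460.2 388.6   9.5] ext [12. 12.]
top case_100 [383, 261, 7, 7, 23] [385.9 263.6] [ 488. -225.   10.] ext [18. 17.]
top case_200 [436, 276, 11, 12, 66] [440.8 281.3] [ 440.  -383.3   11. ] ext [32. 29.]
top case_500 [216, 266, 16, 16, 138] [223.3 273.6] [447.2 244.4  13.5] ext [44. 43.]
```

```bash
cat > go.py <<'E'
import sys
from h import *
def go(x,y,z,yawdeg=90):
    s=env.state(); from scipy.spatial.transform import Rotation as Ro
    R=Ro.from_euler("xyz",s["tcp_rot"]).as_matrix()
    d=R.T@(np.array([x,y,z])-s["eef_pos"]); turn=-(yawdeg-np.degrees(s["tcp_rot"][2])); turn=(turn+180)%360-180
    print("t",round(s["t"],2),"tool shift",d.round(1).tolist(),"turn",round(turn,1))
go(*[float(a) for a in sys.argv[1:]])
E
python3 go.py 455 387 130; python3 - <<'E'
from h import *
P=pickle.load(open("P0.pkl","rb"));p=P["top"]
for u,v in [(301,133),(357,133),(301,180),(357,180)]: print(toplane(p,u,v,120).round())
# gold
for n,p in P.items():
    hsv=cv2.cvtColor(p["pixels"],cv2.COLOR_RGB2HSV); m=(hsv[...,0]>13)&(hsv[...,0]<26)&(hsv[...,1]>150)&(hsv[...,2]>120)
    q=proj(p,[608,-50,110]).astype(int); w=np.zeros_like(m); w[q[1]-35:q[1]+35,q[0]-35:q[0]+35]=1; m&=w
    for v in range(480):
        if m[v].any(): us=np.where(m[v])[0]; print(n,v,us.min(),us.max(),len(us))
E
```

```text
t 1.15 tool shift [-99.7, 284.4, 64.0] turn -21.2
[839.  29. 120.]
[ 843. -129.  120.]
[700.  26. 120.]
[ 704. -130.  120.]
side 229 362 362 1
side 230 359 365 7
side 231 358 366 9
side 232 358 367 10
side 233 358 366 9
side 234 358 366 9
side 235 358 366 9
side 236 357 367 11
side 237 356 368 13
side 238 356 368 13
side 239 356 368 13
side 240 357 368 12
side 241 356 369 14
side 242 356 370 15
side 243 355 370 16
side 244 355 371 17
side 245 354 371 18
side 246 353 371 19
side 247 352 371 20
side 248 351 372 22
side 249 350 373 24
side 250 350 373 24
side 251 350 374 25
side 252 350 374 25
side 253 350 374 25
side 254 351 374 24
side 255 351 373 23
side 256 350 373 24
side 257 350 373 24
side 258 350 373 24
side 259 351 373 23
side 260 351 373 23
side 261 351 373 23
side 262 352 372 21
side 263 353 371 19
side 264 354 370 17
side 265 356 368 13
side 266 360 365 6
```

```bash
python3 -m pendant '[[-20,57,13,-5],[-40,114,26,-10],[-60,171,38,-15],[-80,228,51,-21],[-100,284,64,-21.2],[-100,284,64,-21.2],[-100,284,64,-21.2]]' 0; python3 - <<'E'
from h import *
p=cam("wrist"); s=env.state(); cv2.imwrite("pics/w1.png",p["pixels"][:,:,::-1]); pickle.dump(p,open("w1.pkl","wb"))
print(np.round(s["eef_pos"],1),np.round(s["tcp_rot"],3),s["t"])
E
```

```text
t: 2.02
eef_pos: [454.4, 387.0, 130.0]
tcp_rot: [-3.141, -0.0, 1.57]
ft_force: [0.7, 0.4, -0.1]
opening: 1.001
[454.  387.5 130.2] [ 3.141 -0.     1.571] 2.075
```

View pics/w1.png

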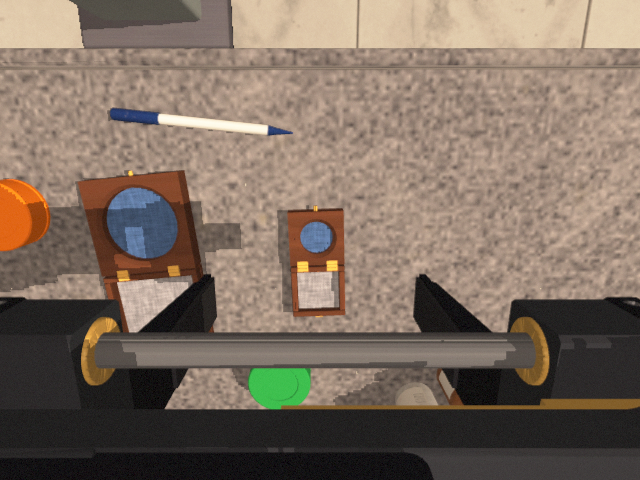

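```bash
cat > well.py <<'E'
import sys
from h import *
def wells(p,cases,H={"case_50":12.5,"case_100":13,"case_200":14,"case_500":16.5}):
    hsv=cv2.cvtColor(p["pixels"],cv2.COLOR_RGB2HSV)
    m=((hsv[...,0]>98)&(hsv[...,0]<125)&(hsv[...,1]>60)).astype(np.uint8)
    m=cv2.morphologyEx(m,cv2.MORPH_CLOSE,np.ones((3,3)))
    nn,lab,st,ce=cv2.connectedComponentsWithStats(m)
    for c,(x,y) in cases.items():
        q=proj(p,[x,y,10]); k=[i for i in range(1,nn) if st[i,4]>100 and np.hypot(*(ce[i]-q))<25]
        for i in k:
            cnt=cv2.convexHull(cv2.findContours((lab==i).astype(np.uint8),0,1)[0][0])[:,0,:]
            for z in (6,H[c]-3,H[c]):
                W=np.array([toplane(p,u,v,z)[:2] for u,v in cnt]).astype(np.float32)
                A=np.c_[2*W,np.ones(len(W))]; b=(W**2).sum(1); sol=np.linalg.lstsq(A,b,rcond=None)[0]
                r=np.sqrt(sol[2]+sol[0]**2+sol[1]**2)
                print(c,"z",z,"centre",sol[:2].round(1),"diam",round(2*r,1),"px",ce[i].round(0), "rms",np.std(np.hypot(*(W-sol[:2]).T)).round(2))
E
python3 - <<'E'
from well import *
p=pickle.load(open("w1.pkl","rb")); wells(p,{"case_50":(460,387),"case_500":(448,242)})
im=p["pixels"][160:320,60:380,::-1]; cv2.imwrite("pics/w1c.png",cv2.resize(im,None,fx=2.5,fy=2.5,interpolation=cv2.INTER_CUBIC))
print(proj(p,[454,387.5,130]))
E
```

```text
case_50 z 6 centre [463.4 386.9] diam 26.5 px [316. 237.] rms 0.12
case_50 z 9.5 centre [462.5 386.9] diam 26.2 px [316. 237.] rms 0.12
case_50 z 12.5 centre [461.7 386.9] diam 25.9 px [316. 237.] rms 0.11
case_500 z 6 centre [451.8 240.2] diam 59.4 px [142. 223.] rms 0.5
case_500 z 13.5 centre [450.1 243.7] diam 58.0 px [142. 223.] rms 0.49
case_500 z 16.5 centre [449.5 245.1] diam 57.4 px [142. 223.] rms 0.49
[317.59045524 277.81750288]
```

View pics/w1c.png

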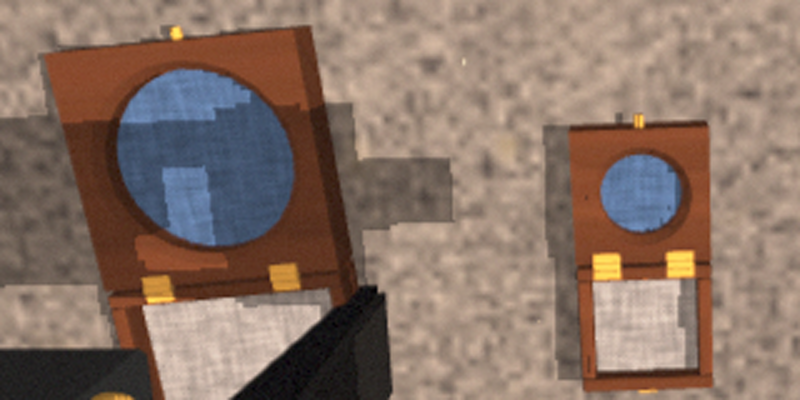

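```bash
python3 -m pendant '[[-50,-3,-20,0],[-100,-6,-40,0],[-146,-9,-60,0],[-146,-9,-60,0],[-146,-9,-60,0]]'; python3 - <<'E'
from well import *
p=cam("wrist"); pickle.dump(p,open("w2.pkl","wb")); cv2.imwrite("pics/w2.png",p["pixels"][:,:,::-1])
s=env.state();print(np.round(s["eef_pos"],1),s["qvel"])
wells(p,{"case_500":(449,242)})
E
python3 go.py 495 -226 190
```

```text
t: 2.7
eef_pos: [444.8, 242.6, 190.4]
tcp_rot: [3.141, -0.001, 1.573]
ft_force: [-0.7, 0.2, -0.6]
opening: 0.997
[444.7 242.7 190.1] [ 0.00297437  0.01230538 -0.00118221 -0.00219574  0.00077433 -0.00431865]
case_500 z 6 centre [451.5 241.7] diam 60.3 px [315. 219.] rms 0.17
case_500 z 13.5 centre [449.9 241.7] diam 59.1 px [315. 219.] rms 0.17
case_500 z 16.5 centre [449.3 241.7] diam 58.6 px [315. 219.] rms 0.16
t 2.75 tool shift [-468.8, 49.2, -0.2] turn 0.1
```

View pics/w2.png

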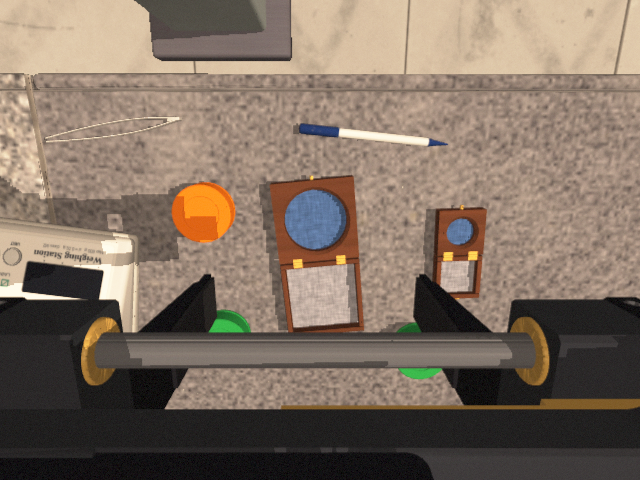

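```bash
python3 -m pendant '[[-60,8,0,0],[-120,16,0,0],[-180,24,0,0],[-240,32,0,0],[-300,40,0,0],[-360,45,0,0],[-420,48,0,0],[-469,49,0,0]]'; python3 -m pendant '[[0,0,20,0],[0,0,40,0],[0,0,40,0]]'; python3 - <<'E'
from well import *
p=cam("wrist"); pickle.dump(p,open("w3.pkl","wb")); cv2.imwrite("pics/w3.png",p["pixels"][:,:,::-1])
s=env.state();print(np.round(s["eef_pos"],1),s["qvel"].round(3))
wells(p,{"case_100":(488,-227)})
E
python3 go.py 435 -386 150
```

```text
t: 3.75
eef_pos: [495.4, -227.3, 189.0]
tcp_rot: [-3.141, -0.001, 1.574]
ft_force: [0.5, -0.1, -0.5]
opening: 0.999
t: 4.12
eef_pos: [495.5, -226.0, 147.3]
tcp_rot: [-3.138, -0.003, 1.576]
ft_force: [0.1, 0.4, 0.0]
opening: 1.002
[ 495.9 -226.4  148.4] [-0.004 -0.023 -0.013  0.001  0.006 -0.001]
case_100 z 6 centre [ 490.5 -229.4] diam 34.6 px [312. 217.] rms 0.11
case_100 z 10 centre [ 489.7 -229.4] diam 34.2 px [312. 217.] rms 0.11
case_100 z 13 centre [ 489.1 -229.4] diam 33.9 px [312. 217.] rms 0.1
t 4.17 tool shift [-159.3, -61.6, -1.8] turn 0.3
```

View pics/w3.png

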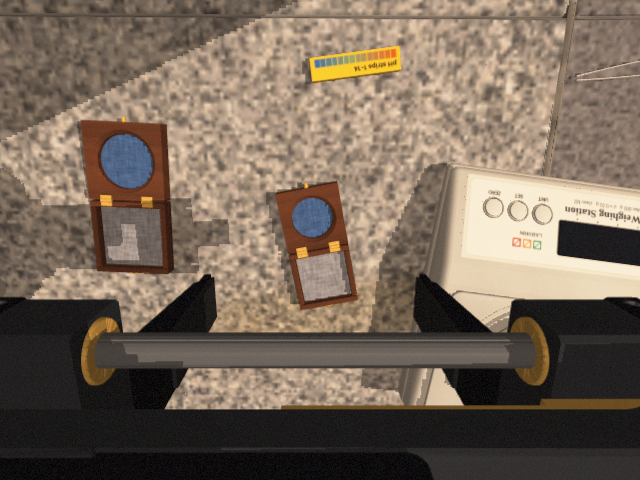

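```bash
python3 -m pendant '[[-55,-22,0,0.3],[-110,-44,-1,0.3],[-159,-62,-2,0.3],[-159,-62,-2,0.3],[-159,-62,-2,0.3]]'; python3 - <<'E'
from well import *
p=cam("wrist"); pickle.dump(p,open("w4.pkl","wb")); cv2.imwrite("pics/w4.png",p["pixels"][:,:,::-1])
s=env.state();print(np.round(s["eef_pos"],1),s["qvel"].round(3))
wells(p,{"case_200":(440,-386)})
E
python3 go.py 600 -50 215
```

```text
t: 4.8
eef_pos: [435.1, -385.1, 150.6]
tcp_rot: [-3.14, -0.002, 1.571]
ft_force: [-0.0, -0.1, -0.4]
opening: 1.001
[ 435.3 -384.7  150.6] [ 0.011 -0.001  0.003 -0.001 -0.004 -0.005]
case_200 z 6 centre [ 442.9 -385.9] diam 44.5 px [315. 230.] rms 0.17
case_200 z 11 centre [ 441.7 -386. ] diam 43.8 px [315. 230.] rms 0.17
case_200 z 14 centre [ 441. -386.] diam 43.4 px [315. 230.] rms 0.17
t 4.85 tool shift [334.8, 164.8, -64.0] turn 0.0
```

```bash
python3 -m pendant '[[45,10,-30,0],[90,30,-64,0],[145,57,-64,0],[200,85,-64,0],[250,112,-64,0],[300,140,-64,0],[335,165,-64,0],[335,165,-64,0]]'; python3 -m pendant '[[0,0,0,0],[0,0,0,0]]'; python3 - <<'E'
from well import *
p=cam("wrist"); pickle.dump(p,open("w5.pkl","wb")); cv2.imwrite("pics/w5.png",p["pixels"][:,:,::-1])
s=env.state();print(np.round(s["eef_pos"],1),s["tcp_rot"].round(4),s["qvel"].round(3))
E
```

```text
t: 5.85
eef_pos: [601.0, -45.7, 215.0]
tcp_rot: [-3.14, -0.002, 1.577]
ft_force: [-0.5, -0.2, -0.2]
opening: 1.001
t: 6.1
eef_pos: [600.6, -45.8, 215.2]
tcp_rot: [-3.14, -0.002, 1.577]
ft_force: [-0.1, -1.3, 0.2]
opening: 1.001
[600.6 -46.1 215.2] [-3.1402e+00 -2.2000e-03  1.5763e+00] [-0.007  0.004 -0.001 -0.002 -0.001  0.002]
```

View pics/w5.png

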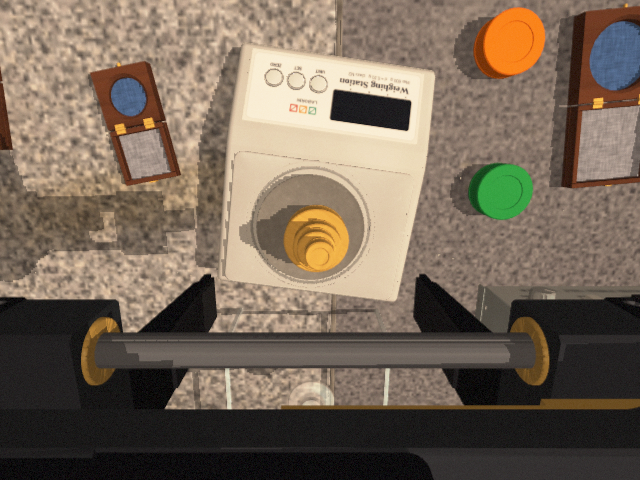

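```bash
python3 - <<'E'
from well import *
p=pickle.load(open("w5.pkl","rb"))
im=p["pixels"][200:290,270:370,::-1].copy(); big=cv2.resize(im,None,fx=6,fy=6,interpolation=cv2.INTER_CUBIC)
cx,cy=610,-48
def draw(cx,cy,z,d,col):
    t=np.linspace(0,2*np.pi,80); q=np.array([proj(p,[cx+d/2*np.cos(a),cy+d/2*np.sin(a),z]) for a in t]); q=((q-[270,200]+.5)*6-.5).astype(int)
    cv2.polylines(big,[q],True,col,1)
for z,d,c in [(142,22,(0,0,255)),(126,30,(0,255,0)),(109,40,(255,0,0)),(90,56,(255,0,255)),(66,56,(255,255,0))]: draw(cx,cy,z,d,c)
cv2.imwrite("pics/w5c.png",big)
E
```

```text
(no output)
```

View pics/w5c.png

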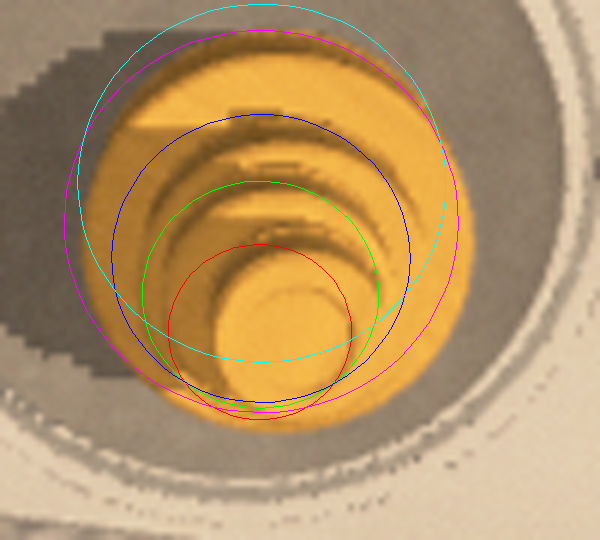

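```bash
python3 - <<'E'
from well import *
p=pickle.load(open("w5.pkl","rb"))
im=p["pixels"][215:280,280:355,::-1].copy().astype(float)
g=im[...,1]; g=np.clip((g-60)/(200-60)*255,0,255).astype(np.uint8); g=cv2.createCLAHE(6,(4,4)).apply(g)
big=cv2.cvtColor(cv2.resize(g,None,fx=8,fy=8,interpolation=cv2.INTER_CUBIC),cv2.COLOR_GRAY2BGR)
def draw(cx,cy,z,d,col):
    t=np.linspace(0,2*np.pi,80); q=np.array([proj(p,[cx+d/2*np.cos(a),cy+d/2*np.sin(a),z]) for a in t]); q=((q-[280,215]+.5)*8-.5).astype(int)
    cv2.polylines(big,[q],True,col,1)
cx,cy=612.5,-45.5
for z,d,c in [(142,22,(0,0,255)),(126,30,(0,255,0)),(109,40,(255,0,0)),(90,56,(255,0,255))]: draw(cx,cy,z,d,c)
cv2.imwrite("pics/w5d.png",big)
E
```

```text
(no output)
```

View pics/w5d.png

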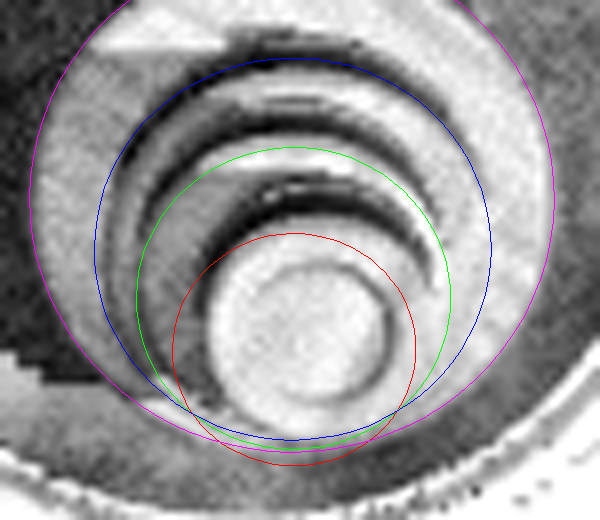

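```bash
python3 go.py 610.9 -42.9 160;  python3 -m pendant '[[3,10,15,0.3],[3,10,30,0.3],[3.3,10.3,55,0.3],[3.3,10.3,55,0.3],[3.3,10.3,55,0.3]]' 0.58; python3 - <<'E'
from well import *
p=cam("wrist"); pickle.dump(p,open("w6.pkl","wb")); 
s=env.state();print(np.round(s["eef_pos"],1),s["tcp_rot"].round(4),s["qvel"].round(3))
im=p["pixels"][200:340,220:420,::-1].copy(); big=cv2.resize(im,None,fx=4,fy=4,interpolation=cv2.INTER_CUBIC)
def draw(cx,cy,z,d,col):
    t=np.linspace(0,2*np.pi,80); q=np.array([proj(p,[cx+d/2*np.cos(a),cy+d/2*np.sin(a),z]) for a in t]); q=((q-[220,200]+.5)*4-.5).astype(int)
    cv2.polylines(big,[q],True,col,1)
draw(610.9,-42.9,142,22,(0,0,255))
cv2.imwrite("pics/w6.png",big)
E
```

```text
t 6.15 tool shift [3.0, 10.4, 55.2] turn 0.3
t: 6.78
eef_pos: [611.0, -42.8, 160.4]
tcp_rot: [-3.14, -0.002, 1.571]
ft_force: [0.4, -0.3, -0.6]
opening: 0.53
[611.2 -42.8 160.8] [-3.141e+00 -2.000e-03  1.571e+00] [ 0.001 -0.008 -0.001 -0.    -0.001 -0.001]
```

View pics/w6.png

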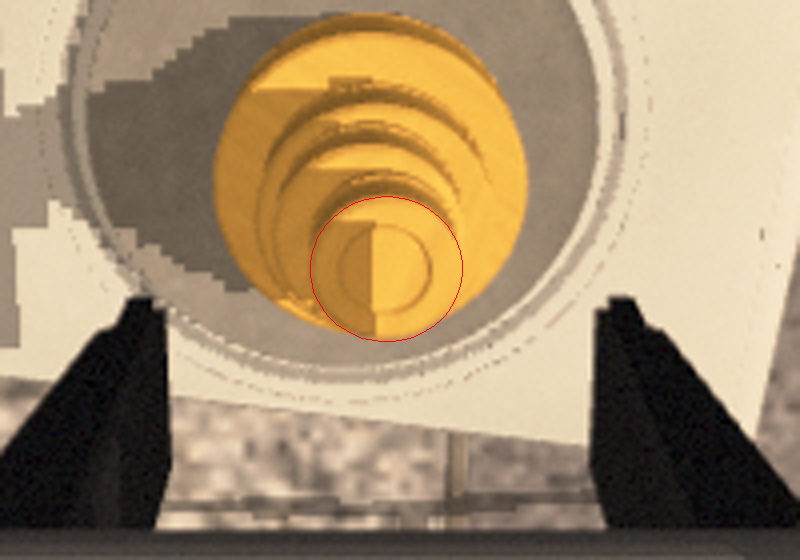

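```bash
python3 -m pendant '[[0.3,0,14,0],[0.3,0,22,0],[0.3,0,26.5,0],[0.3,0,26.5,0],[0.3,0,26.5,0]]';  python3 -m pendant '[[0,0,0,0],[0,0,0,0],[0,0,0,0],[0,0,0,0],[0,0,0,0]]' 0.9; python3 - <<'E'
from well import *
p=cam("wrist"); cv2.imwrite("pics/w7.png",cv2.resize(p["pixels"][180:340,220:420,::-1],None,fx=4,fy=4,interpolation=cv2.INTER_CUBIC))
p=cam("side"); cv2.imwrite("pics/s7.png",cv2.resize(p["pixels"][190:290,290:420,::-1],None,fx=5,fy=5,interpolation=cv2.INTER_CUBIC))
E
```

```text
t: 7.45
eef_pos: [611.3, -42.4, 134.5]
tcp_rot: [-3.141, -0.002, 1.571]
ft_force: [-0.7, 0.5, -0.2]
opening: 0.419
t: 8.07
eef_pos: [611.3, -42.4, 134.5]
tcp_rot: [-3.141, -0.002, 1.571]
ft_force: [0.3, 0.1, 1.1]
opening: 0.1
```

View pics/w7.png

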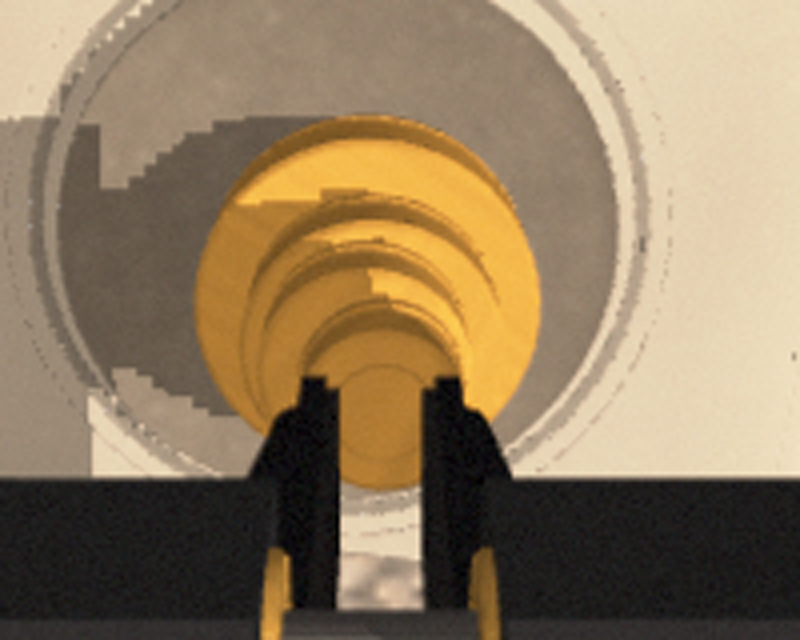

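View pics/s7.png

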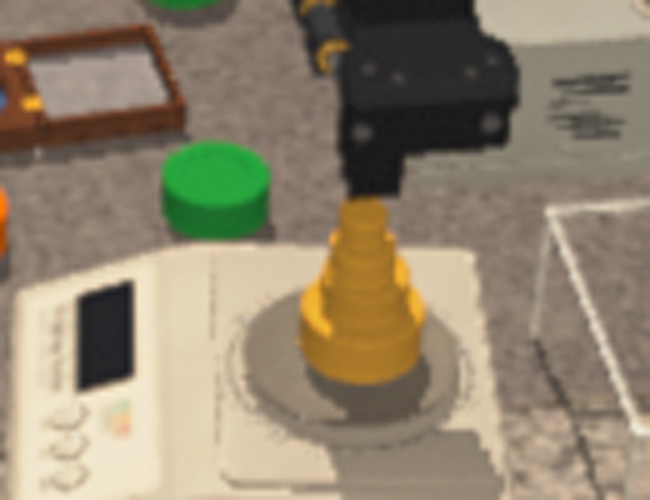

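```bash
python3 - <<'E'
from well import *
s=env.state()
out=[]
for n,(u0,v0,w,h,f) in {"side":(310,200,100,90,7),"wrist":(220,180,200,160,4)}.items():
    p=cam(n); pickle.dump(p,open(f"{n}8.pkl","wb")); big=cv2.resize(p["pixels"][v0:v0+h,u0:u0+w,::-1],None,fx=f,fy=f,interpolation=cv2.INTER_CUBIC)
    def draw(cx,cy,z,d,col):
        t=np.linspace(0,2*np.pi,80); q=np.array([proj(p,[cx+d/2*np.cos(a),cy+d/2*np.sin(a),z]) for a in t]); q=((q-[u0,v0]+.5)*f-.5).astype(int)
        cv2.polylines(big,[q],True,col,1)
    for z,d,c in [(142,22,(0,0,255)),(126,30,(0,255,0)),(109,40,(255,0,0)),(90,56,(255,0,255)),(66,56,(255,255,0)),(66,98,(255,255,255))]: draw(611,-43,z,d,c)
    draw(*s["eef_pos"],3,(255,0,0))
    cv2.imwrite(f"pics/{n}8.png",big)
print(s["eef_pos"],s["opening"])
E
```

```text
[611.30938487 -42.42100066 134.49665174] 0.10211958883624592
```

View pics/side8.png

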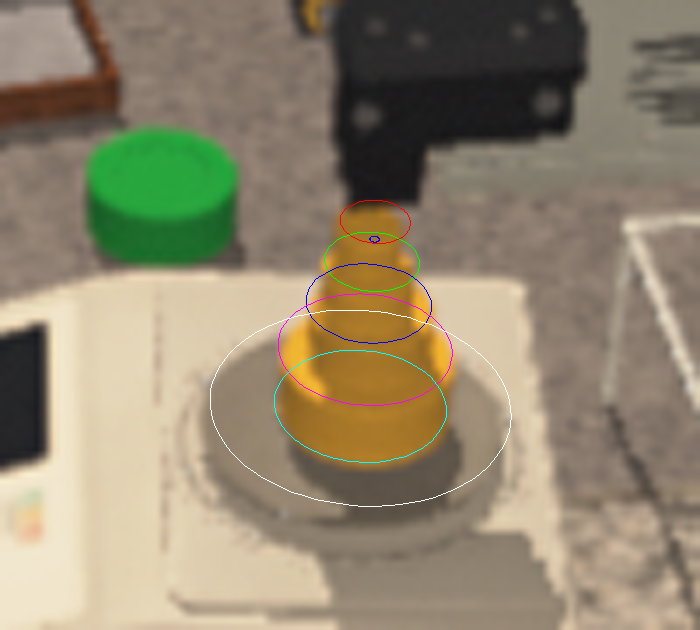

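View pics/wrist8.png

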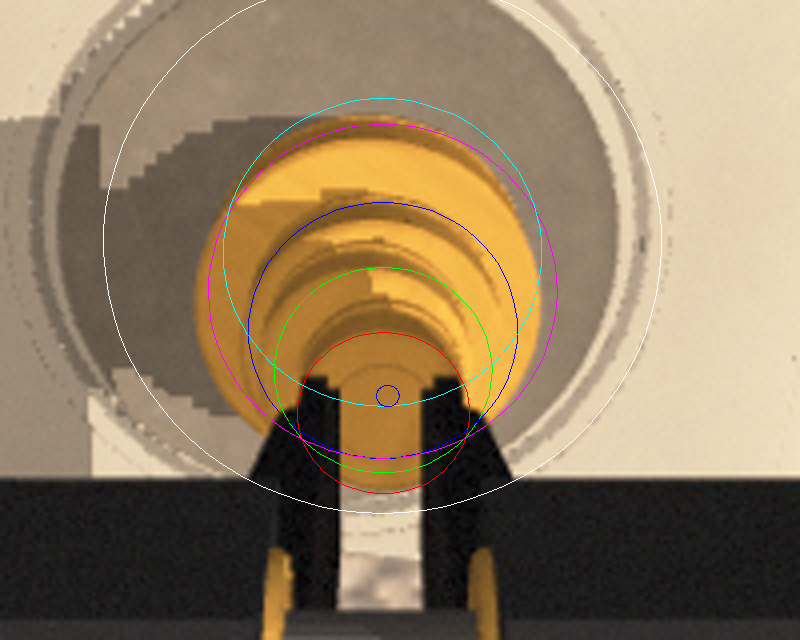

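```bash
python3 - <<'E'
from well import *
p=pickle.load(open("side8.pkl","rb"))
for z in (134.5,142,146,150,154):
    for y in (-47,-53,-59): print(z,y,[((proj(p,[x,y,z])-[310,200]+.5)*7).round().tolist() for x in (601.3,621.3)])
E
```

```text
134.5 -47 [[347.0, 251.0], [409.0, 246.0]]
134.5 -53 [[351.0, 263.0], [413.0, 258.0]]
134.5 -59 [[354.0, 275.0], [417.0, 270.0]]
142 -47 [[348.0, 232.0], [411.0, 227.0]]
142 -53 [[352.0, 244.0], [415.0, 239.0]]
142 -59 [[356.0, 256.0], [419.0, 251.0]]
146 -47 [[349.0, 222.0], [412.0, 217.0]]
146 -53 [[353.0, 234.0], [416.0, 229.0]]
146 -59 [[357.0, 246.0], [420.0, 241.0]]
150 -47 [[350.0, 212.0], [413.0, 207.0]]
150 -53 [[354.0, 224.0], [417.0, 219.0]]
150 -59 [[357.0, 236.0], [421.0, 231.0]]
154 -47 [[351.0, 202.0], [414.0, 197.0]]
154 -53 [[354.0, 214.0], [418.0, 209.0]]
154 -59 [[358.0, 226.0], [422.0, 221.0]]
```

```bash
python3 -m pendant '[[0,0,0,0],[0,0,0,0],[0,0,0,0],[0,0,0,0]]' 0.58; python3 -m pendant '[[0,0,8,0],[0,0,14,0],[0,0,18.5,0],[0,0,18.5,0],[0,0,18.5,0]]'; python3 - <<'E'
from well import *
p=cam("wrist"); cv2.imwrite("pics/w9.png",cv2.resize(p["pixels"][180:340,220:420,::-1],None,fx=4,fy=4,interpolation=cv2.INTER_CUBIC))
p=cam("side"); cv2.imwrite("pics/s9.png",cv2.resize(p["pixels"][190:290,310:410,::-1],None,fx=6,fy=6,interpolation=cv2.INTER_CUBIC))
E
```

```text
t: 8.78
eef_pos: [611.3, -42.4, 134.5]
tcp_rot: [-3.141, -0.002, 1.571]
ft_force: [1.1, -0.2, 0.0]
opening: 0.412
t: 9.4
eef_pos: [611.4, -42.4, 116.1]
tcp_rot: [-3.142, -0.002, 1.571]
ft_force: [-0.2, -0.7, -0.4]
opening: 0.423
```

View pics/w9.png

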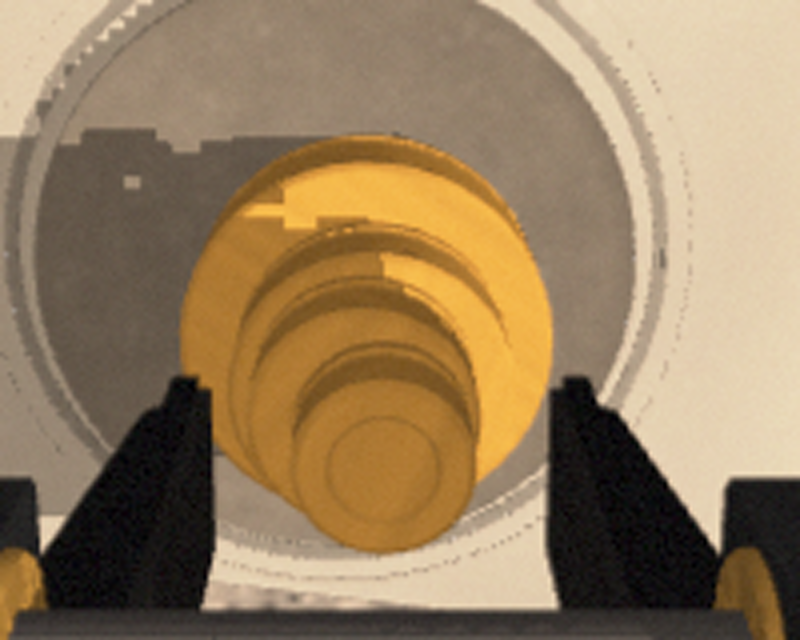

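View pics/s9.png

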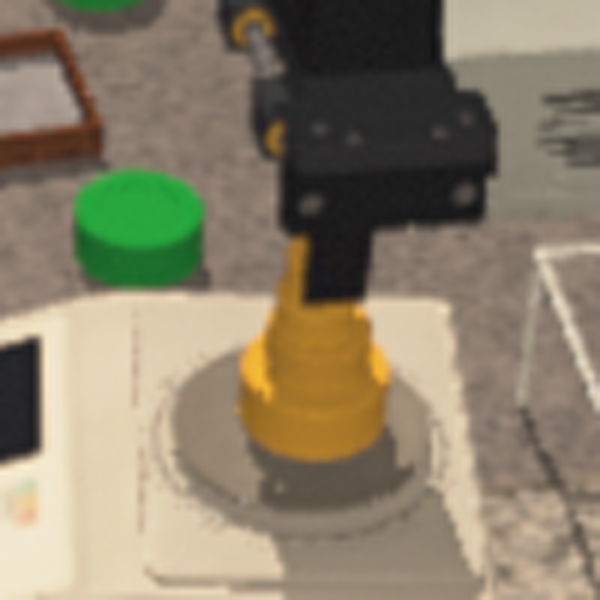

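```bash
python3 - <<'E'
from well import *
p=pickle.load(open("side8.pkl","rb"))
for z in (116,130,135,140):
    for y in (-62.5,-68,-74): print(z,y,[((proj(p,[x,y,z])-[310,190]+.5)*6).round().tolist() for x in (601.3,621.3)])
E
python3 -m pendant '[[0,-0.8,0,0],[0,-0.8,0,0],[0,-0.8,0,0],[0,-0.8,0,0],[0,-0.8,0,0]]' 0.9; python3 - <<'E'
from well import *
p=cam("wrist"); cv2.imwrite("pics/w10.png",cv2.resize(p["pixels"][180:340,220:420,::-1],None,fx=4,fy=4,interpolation=cv2.INTER_CUBIC))
p=cam("side"); cv2.imwrite("pics/s10.png",cv2.resize(p["pixels"][190:290,310:410,::-1],None,fx=6,fy=6,interpolation=cv2.INTER_CUBIC))
E
```

```text
116 -62.5 [[302.0, 341.0], [356.0, 337.0]]
116 -68 [[305.0, 350.0], [359.0, 346.0]]
116 -74 [[309.0, 361.0], [363.0, 357.0]]
130 -62.5 [[305.0, 311.0], [359.0, 307.0]]
130 -68 [[308.0, 321.0], [362.0, 316.0]]
130 -74 [[311.0, 331.0], [365.0, 327.0]]
135 -62.5 [[306.0, 301.0], [360.0, 296.0]]
135 -68 [[309.0, 310.0], [363.0, 306.0]]
135 -74 [[312.0, 320.0], [366.0, 316.0]]
140 -62.5 [[307.0, 290.0], [361.0, 286.0]]
140 -68 [[310.0, 299.0], [364.0, 295.0]]
140 -74 [[313.0, 310.0], [367.0, 305.0]]
t: 10.12
eef_pos: [610.6, -42.4, 116.3]
tcp_rot: [3.141, -0.002, 1.571]
ft_force: [-1.2, 0.3, 2.1]
opening: 0.214
```

View pics/w10.png

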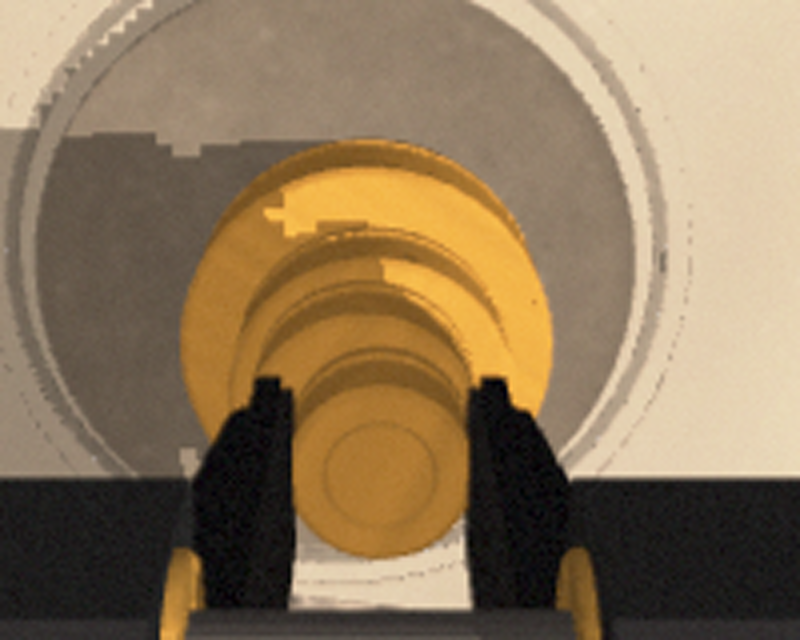

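View pics/s10.png

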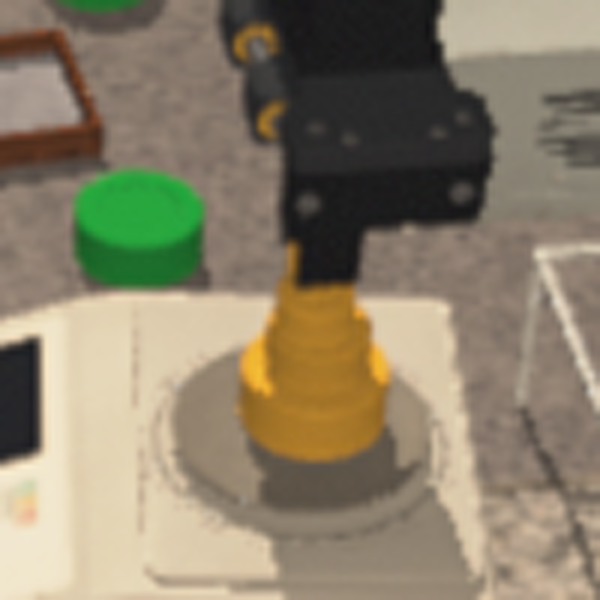

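```bash
python3 -m pendant '[[0,0,-8,0],[0,0,-20,0],[0,-10,-40,0],[30,-30,-50,0],[75,-50,-50,0],[125,-70,-50,0],[180,-90,-50,0],[235,-105,-50,0]]'; python3 go.py 463 387 80;
```

```text
t: 11.22
eef_pos: [504.4, 193.9, 168.3]
tcp_rot: [3.14, -0.002, 1.571]
ft_force: [0.4, 0.1, -0.2]
opening: 0.212
t 11.22 tool shift [192.9, -41.5, 88.6] turn -0.0
```

```bash
python3 -m pendant '[[50,-10,20,0],[100,-22,40,0],[150,-35,70,0],[193,-41.5,100,0],[193,-41.5,118,0],[193,-41.5,118,0],[193,-41.5,118,0]]'; python3 - <<'E'
from well import *
p=cam("wrist"); pickle.dump(p,open("w11.pkl","wb")); s=env.state(); print(s["eef_pos"].round(1),s["tcp_rot"].round(3))
cv2.imwrite("pics/w11.png",cv2.resize(p["pixels"][180:340,220:420,::-1],None,fx=4,fy=4,interpolation=cv2.INTER_CUBIC))
p=cam("side"); cv2.imwrite("pics/s11.png",cv2.resize(p["pixels"][110:220,240:360,::-1],None,fx=5,fy=5,interpolation=cv2.INTER_CUBIC))
E
```

```text
t: 12.1
eef_pos: [463.8, 386.4, 52.0]
tcp_rot: [3.139, -0.003, 1.57]
ft_force: [0.7, -0.3, -0.3]
opening: 0.216
[464.  386.4  52.1] [ 3.138e+00 -3.000e-03  1.569e+00]
```

View pics/w11.png

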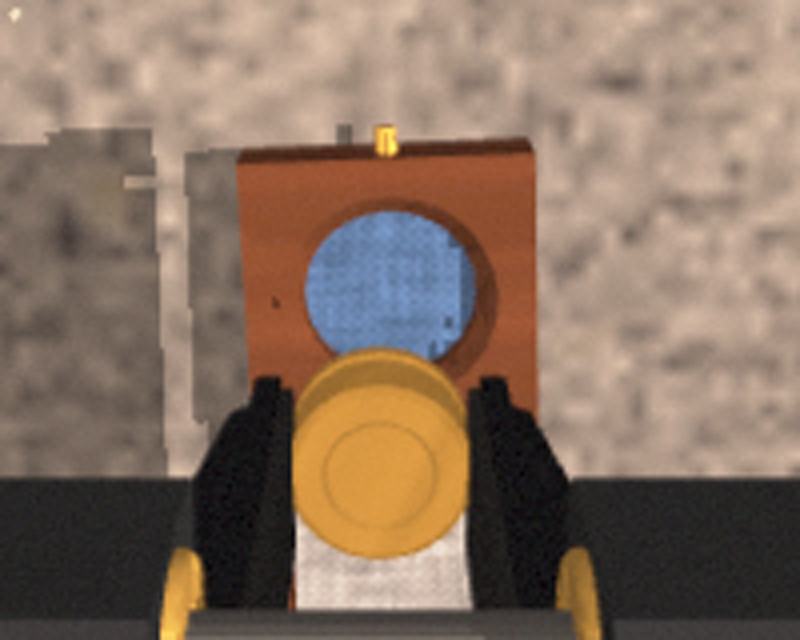

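View pics/s11.png

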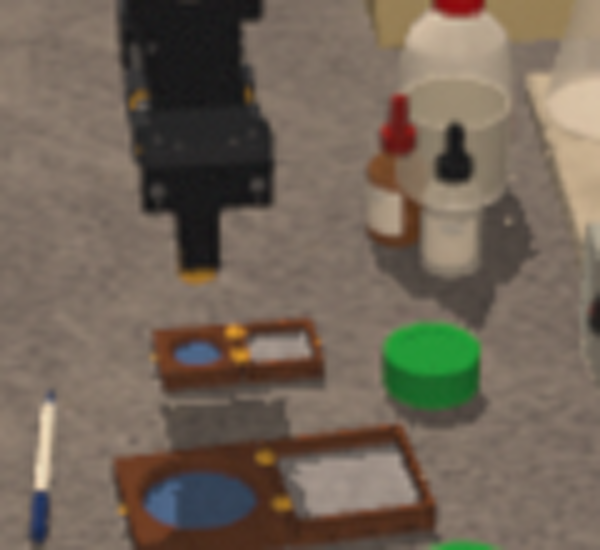

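```bash
python3 - <<'E'
from well import *
p=pickle.load(open("w11.pkl","rb")); wells(p,{"case_50":(463,387)})
f=4;u0,v0=220,180
big=cv2.resize(p["pixels"][180:340,220:420,::-1],None,fx=4,fy=4,interpolation=cv2.INTER_CUBIC)
def draw(cx,cy,z,d,col):
    t=np.linspace(0,2*np.pi,80); q=np.array([proj(p,[cx+d/2*np.cos(a),cy+d/2*np.sin(a),z]) for a in t]); q=((q-[u0,v0]+.5)*f-.5).astype(int)
    cv2.polylines(big,[q],True,col,1)
draw(463.3,387.2,6,28,(0,0,255)); draw(463.3,387.2,12.5,34,(0,255,0))
s=[464,386.4]; draw(463.6,386.4,52.1+26,22,(255,0,0))
cv2.imwrite("pics/w11b.png",big)
E
```

```text
case_50 z 6 centre [463.4 387. ] diam 26.7 px [317. 251.] rms 0.16
case_50 z 9.5 centre [462.3 387. ] diam 26.3 px [317. 251.] rms 0.16
case_50 z 12.5 centre [461.4 387. ] diam 26.0 px [317. 251.] rms 0.15
```

View pics/w11b.png

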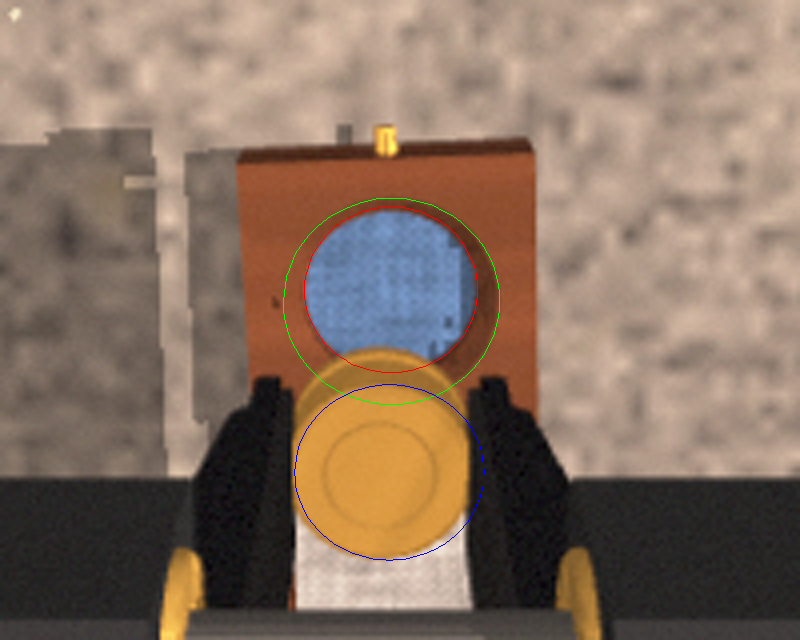

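```bash
python3 -m pendant '[[1.6,-0.3,15,0.1],[1.6,-0.3,30,0.1],[1.6,-0.3,40,0.1],[1.6,-0.3,44,0.1],[1.6,-0.3,44,0.1],[1.6,-0.3,44,0.1]]'; python3 - <<'E'
from well import *
p=cam("wrist"); s=env.state(); print(s["eef_pos"].round(1),s["tcp_rot"].round(3))
cv2.imwrite("pics/w12.png",cv2.resize(p["pixels"][180:340,220:420,::-1],None,fx=4,fy=4,interpolation=cv2.INTER_CUBIC))
p=cam("side"); cv2.imwrite("pics/s12.png",cv2.resize(p["pixels"][130:220,240:340,::-1],None,fx=6,fy=6,interpolation=cv2.INTER_CUBIC))
E
```

```text
t: 12.95
eef_pos: [464.0, 388.4, 8.4]
tcp_rot: [3.138, -0.004, 1.568]
ft_force: [-0.6, 0.3, 0.0]
opening: 0.216
[464.  388.4   8.4] [ 3.138 -0.004  1.568]
```

View pics/w12.png

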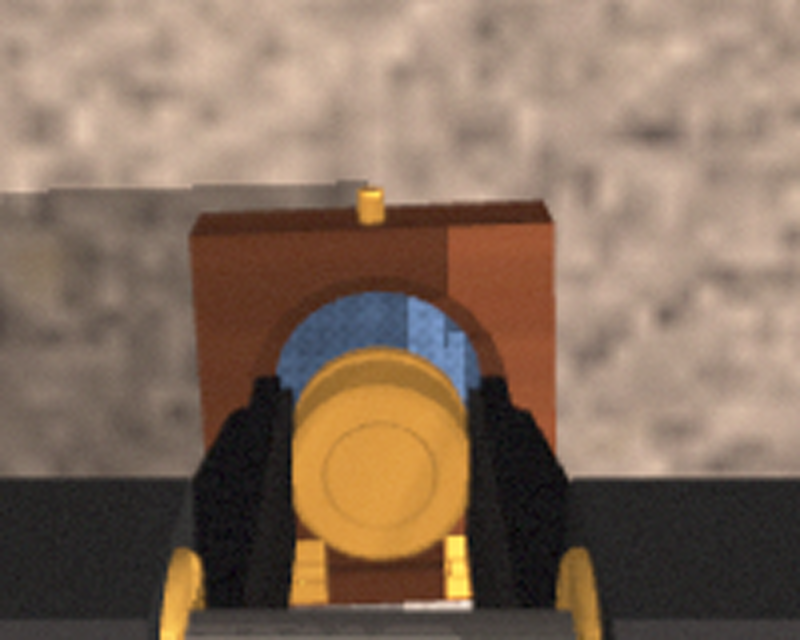

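View pics/s12.png

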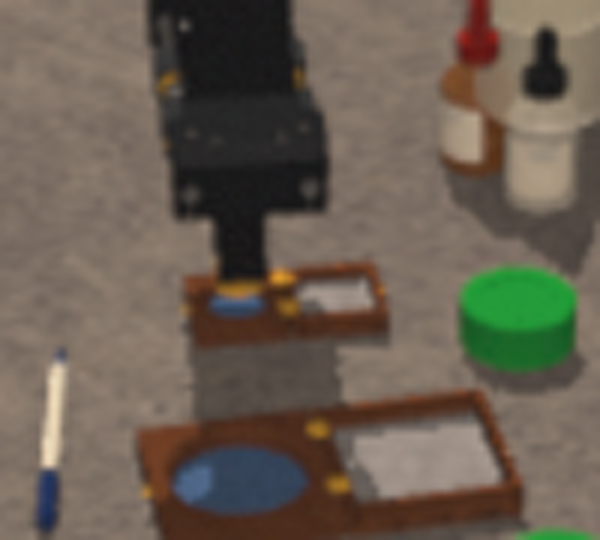

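```bash
python3 -m pendant '[[0,-0.3,4,0],[0,-0.5,7,0],[0,-0.5,9,0],[0,-0.5,9,0]]'; python3 -m pendant '[[0,0,1.2,0],[0,0,2.4,0],[0,0,2.4,0]]'
```

```text
t: 13.55
eef_pos: [463.4, 388.4, -0.8]
tcp_rot: [3.138, -0.003, 1.568]
ft_force: [-0.5, -0.2, -0.4]
opening: 0.213
t: 13.92
eef_pos: [463.4, 388.4, -3.3]
tcp_rot: [3.138, -0.003, 1.568]
ft_force: [-0.3, 0.0, -0.2]
opening: 0.215
```

```bash
python3 -m pendant '[[0,0,0.8,0],[0,0,0.8,0]]'; python3 - <<'E'
from well import *
p=cam("wrist"); s=env.state(); print(s["eef_pos"].round(1),s["ft_force"].round(2))
cv2.imwrite("pics/w13.png",cv2.resize(p["pixels"][180:340,220:420,::-1],None,fx=4,fy=4,interpolation=cv2.INTER_CUBIC))
p=cam("side"); cv2.imwrite("pics/s13.png",cv2.resize(p["pixels"][130:220,240:340,::-1],None,fx=6,fy=6,interpolation=cv2.INTER_CUBIC))
E
```

```text
t: 14.18
eef_pos: [463.5, 388.4, -3.5]
tcp_rot: [3.138, -0.004, 1.568]
ft_force: [-1.0, -1.8, 5.5]
opening: 0.214
[463.5 388.4  -3.6] [-1.59 -0.29  5.16]
```

View pics/w13.png

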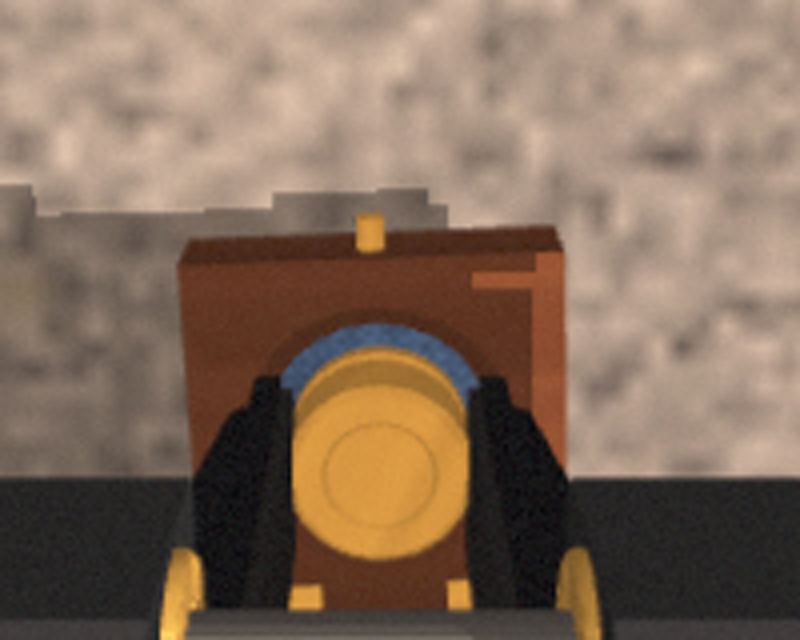

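View pics/s13.png

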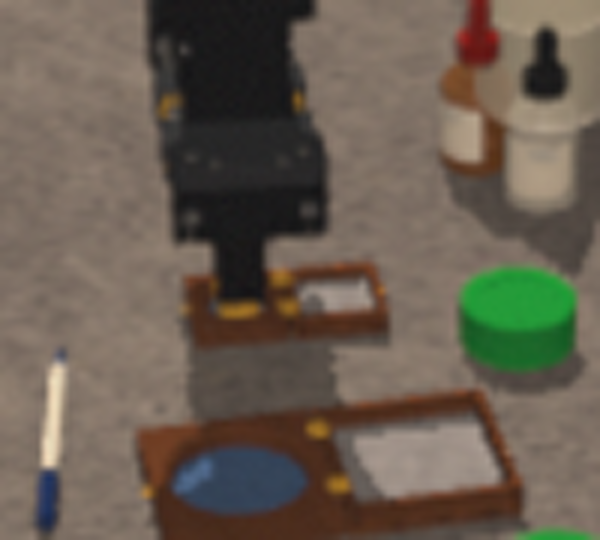

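```bash
python3 -m pendant '[[0,0,0,0],[0,0,0,0],[0,0,0,0]]' 0.6; python3 -m pendant '[[0,0,-15,0],[0,0,-50,0],[0,0,-90,0],[0,0,-90,0]]';  python3 - <<'E'
from well import *
p=cam("wrist"); s=env.state(); print(s["eef_pos"].round(1),s["ft_force"].round(2))
cv2.imwrite("pics/w14.png",cv2.resize(p["pixels"][150:340,220:420,::-1],None,fx=3.5,fy=3.5,interpolation=cv2.INTER_CUBIC))
E
python3 go.py 611 -44 205
```

```text
t: 14.65
eef_pos: [463.5, 388.4, -3.6]
tcp_rot: [3.138, -0.004, 1.568]
ft_force: [-0.0, 0.4, -0.7]
opening: 0.394
t: 15.15
eef_pos: [464.4, 389.0, 90.1]
tcp_rot: [3.133, -0.007, 1.568]
ft_force: [0.0, 0.3, -0.6]
opening: 0.396
[463.7 388.5  88.3] [-0.78  0.5  -0.15]
t 15.2 tool shift [-431.4, 149.4, -118.1] turn -0.2
```

View pics/w14.png

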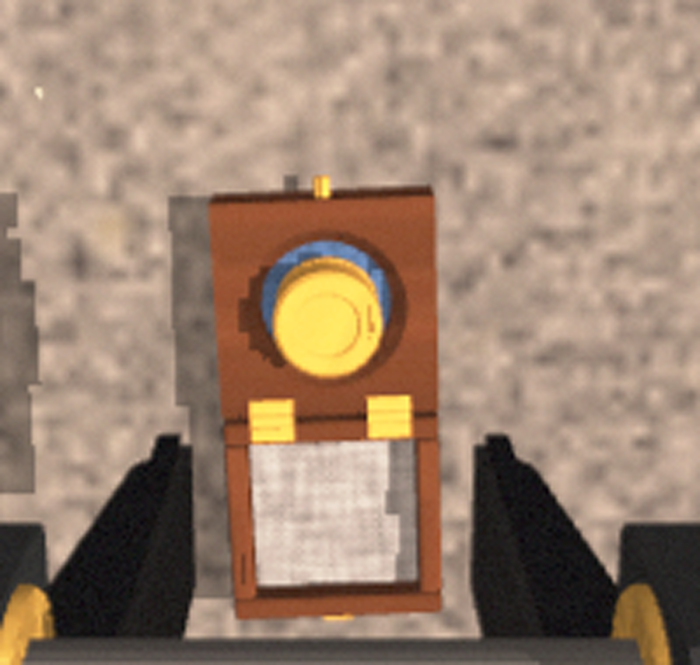

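```bash
python3 -m pendant '[[-40,14,-30,0],[-90,31,-70,0],[-145,50,-80,0],[-200,69,-80,0],[-255,88,-80,0],[-310,107,-80,0],[-360,125,-80,-0.1],[-360,125,-80,-0.1]]' 0.5; python3 go.py 610.5 -44 160
```

```text
t: 16.2
eef_pos: [587.5, 24.5, 166.0]
tcp_rot: [3.137, -0.005, 1.565]
ft_force: [-0.0, 0.4, -0.7]
opening: 0.5
t 16.2 tool shift [-68.4, 23.4, 5.7] turn -0.3
```

```bash
python3 -m pendant '[[-30,10,3,-0.3],[-55,19,5,-0.3],[-68.4,23.4,6,-0.3],[-68.4,23.4,6,-0.3],[-68.4,23.4,6,-0.3],[-68.4,23.4,6,-0.3]]'; cat > look.py <<'E'
from well import *
import sys
def look(name,circ,u0=200,v0=170,w=220,h=170,f=3.6):
    s=env.state(); p=cam("wrist"); pickle.dump(p,open(f"{name}.pkl","wb")); print(s["eef_pos"].round(1),s["tcp_rot"].round(4))
    draw(p,name,circ,u0,v0,w,h,f); return p
def draw(p,name,circ,u0=200,v0=170,w=220,h=170,f=3.6):
    big=cv2.resize(p["pixels"][v0:v0+h,u0:u0+w,::-1],None,fx=f,fy=f,interpolation=cv2.INTER_CUBIC)
    cols=[(0,0,255),(0,255,0),(255,0,0),(255,0,255)]
    for i,(cx,cy,z,d) in enumerate(circ):
        t=np.linspace(0,2*np.pi,80); q=np.array([proj(p,[cx+d/2*np.cos(a),cy+d/2*np.sin(a),z]) for a in t]); q=((q-[u0,v0]+.5)*f-.5).astype(int)
        cv2.polylines(big,[q],True,cols[i%4],1)
    cv2.imwrite(f"pics/{name}.png",big)
E
python3 -c "
from look import *
look('w15',[(610.5,-44,126,30),(611,-45,109,40)])"
```

```text
t: 16.95
eef_pos: [610.4, -43.1, 159.9]
tcp_rot: [3.137, -0.005, 1.572]
ft_force: [0.1, 0.4, -0.7]
opening: 0.5
[610.4 -43.1 159.9] [ 3.1367 -0.0052  1.5716]
```

View pics/w15.png

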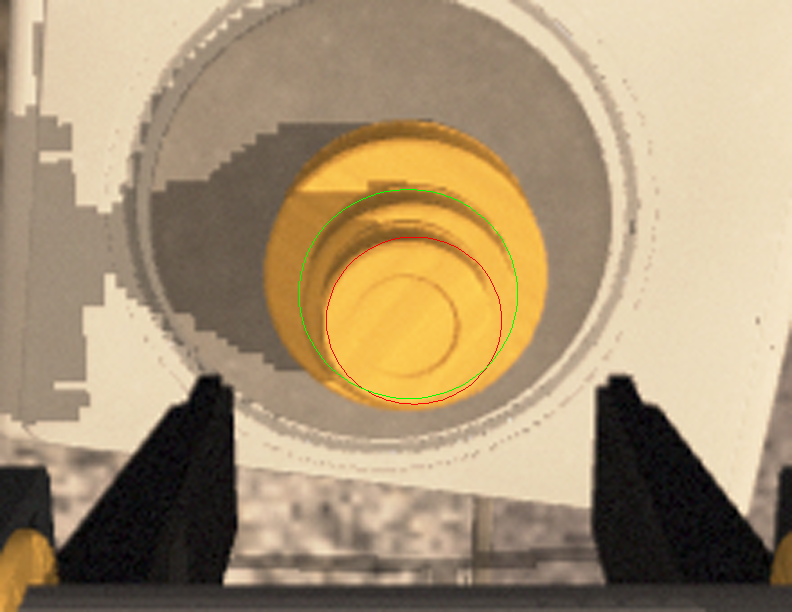

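```bash
python3 -m pendant '[[-1.1,0.6,20,0],[-1.1,0.6,40,0],[-1.1,0.6,54,0],[-1.1,0.6,62,0],[-1.1,0.6,62,0],[-1.1,0.6,62,0]]';  python3 -m pendant '[[0,0,0,0],[0,0,0,0],[0,0,0,0],[0,0,0,0]]' 0.9; python3 -c "
from look import *
look('w16',[])"
```

```text
t: 17.75
eef_pos: [611.6, -44.0, 98.5]
tcp_rot: [3.136, -0.005, 1.572]
ft_force: [-0.4, -0.2, -0.1]
opening: 0.503
t: 18.25
eef_pos: [611.8, -44.1, 98.8]
tcp_rot: [3.135, -0.005, 1.572]
ft_force: [-0.4, 0.5, 4.0]
opening: 0.3
[611.8 -44.1  98.8] [ 3.1352 -0.0048  1.5716]
```

View pics/w16.png

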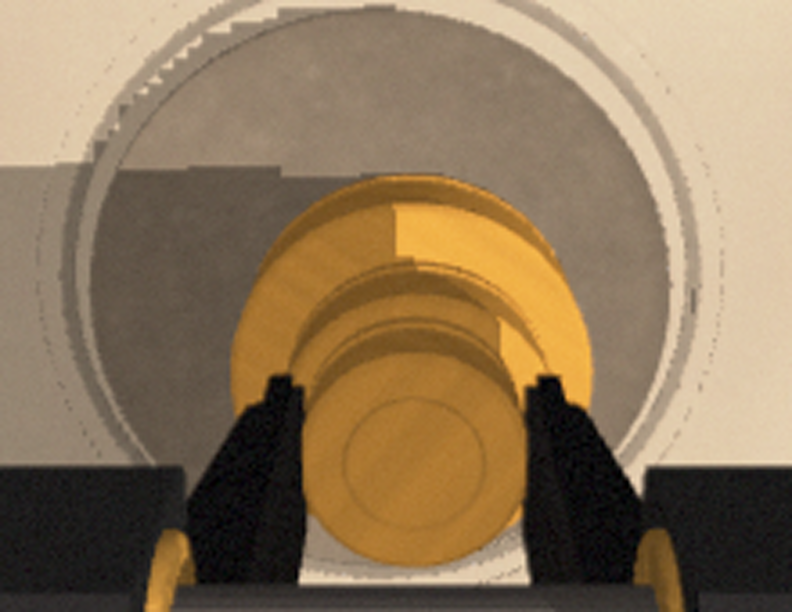

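```bash
python3 -m pendant '[[0,0,-8,0],[0,0,-25,0],[-15,-10,-50,0],[-50,-35,-60,0],[-95,-63,-55,0],[-140,-92,-40,0],[-184,-121,-10,0],[-184,-121,-10,0]]'; python3 go.py 490.2 -228.4 52
```

```text
t: 19.3
eef_pos: [488.7, -230.3, 106.5]
tcp_rot: [3.137, -0.006, 1.568]
ft_force: [0.1, 0.6, -0.7]
opening: 0.306
t 19.3 tool shift [1.6, 1.2, 54.5] turn -0.2
```

```bash
python3 -m pendant '[[1.6,1.2,20,-0.2],[1.6,1.2,40,-0.2],[1.6,1.2,55,-0.2],[1.6,1.2,55,-0.2],[1.6,1.2,55,-0.2],[1.6,1.2,55,-0.2]]'; python3 -c "
from look import *
look('w17',[(490.3,-229.4,6,36),(490.3,-229.4,13,42),(490.3,-229.4,52+27,30)])"
```

```text
t: 20.05
eef_pos: [490.5, -228.5, 52.3]
tcp_rot: [3.136, -0.005, 1.571]
ft_force: [0.2, 1.0, -1.4]
opening: 0.3
[ 490.5 -228.5   52.3] [ 3.1364 -0.0053  1.5712]
```

View pics/w17.png

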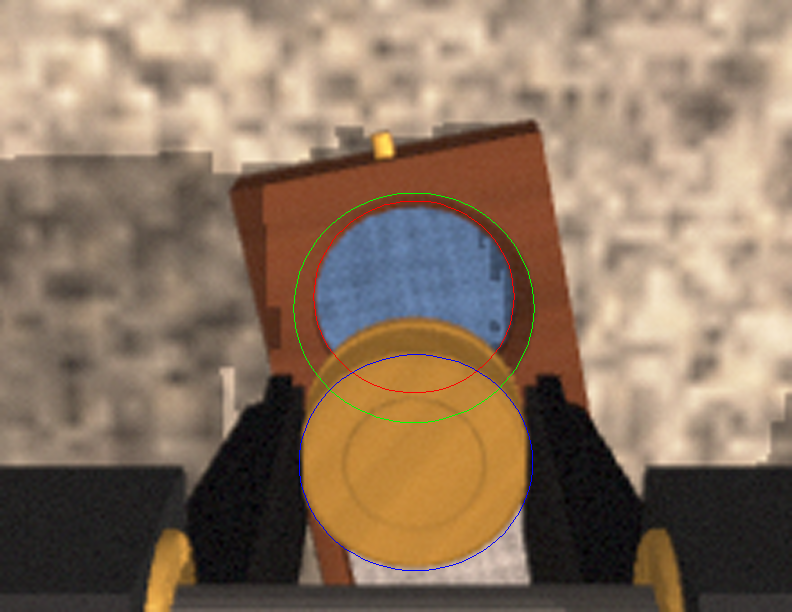

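```bash
python3 -m pendant '[[0,0,18,0],[0,0,36,0],[0,0,46,0],[0,0,50,0],[0,0,50,0],[0,0,50,0]]'; python3 -c "
from look import *
look('w18',[])"
```

```text
t: 20.85
eef_pos: [490.9, -228.4, 2.6]
tcp_rot: [3.136, -0.005, 1.571]
ft_force: [0.2, -0.2, -0.9]
opening: 0.303
[ 490.9 -228.4    2.6] [ 3.1359 -0.005   1.5712]
```

View pics/w18.png

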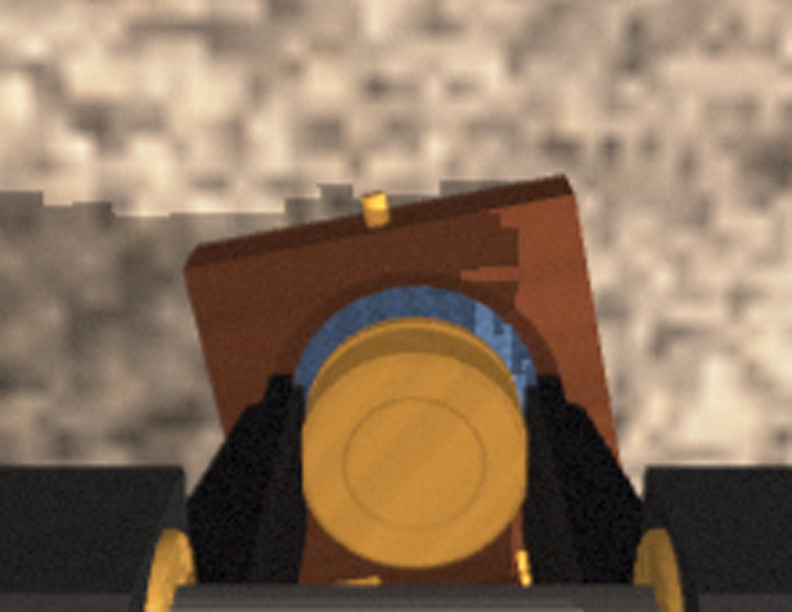

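```bash
python3 -m pendant '[[0,-0.3,2.5,0],[0,-0.3,5,0],[0,-0.3,5.8,0],[0,-0.3,5.8,0]]'; python3 -m pendant '[[0,0,0.8,0],[0,0,0.8,0]]'
```

```text
t: 21.4
eef_pos: [490.6, -228.3, -3.3]
tcp_rot: [3.136, -0.005, 1.571]
ft_force: [-0.1, 0.6, -1.3]
opening: 0.307
t: 21.65
eef_pos: [490.7, -228.3, -4.0]
tcp_rot: [3.136, -0.005, 1.571]
ft_force: [-0.2, 0.0, 1.4]
opening: 0.3
```

```bash
python3 -m pendant '[[0,0,0.5,0],[0,0,0.5,0]]'
```

```text
t: 21.9
eef_pos: [490.7, -228.3, -4.0]
tcp_rot: [3.136, -0.005, 1.571]
ft_force: [-0.7, 0.2, 6.7]
opening: 0.3
```

```bash
python3 -m pendant '[[0,0,0,0],[0,0,0,0],[0,0,0,0]]' 0.5; python3 -m pendant '[[0,0,-15,0],[0,0,-50,0],[0,0,-95,0],[0,0,-120,0],[0,0,-120,0],[0,0,-120,0]]';  python3 -c "
from look import *
look('w19',[],v0=130,h=210,f=2.8)"
python3 go.py 611 -45 140
```

```text
t: 22.28
eef_pos: [490.7, -228.3, -4.1]
tcp_rot: [3.136, -0.005, 1.571]
ft_force: [-0.2, -0.4, 0.2]
opening: 0.492
t: 23.02
eef_pos: [489.6, -228.7, 115.6]
tcp_rot: [3.136, -0.005, 1.571]
ft_force: [0.1, 0.2, -0.7]
opening: 0.503
[ 489.6 -228.7  115.6] [ 3.1362 -0.0051  1.5711]
t 23.07 tool shift [183.8, 121.6, -23.2] turn 0.0
```

View pics/w19.png

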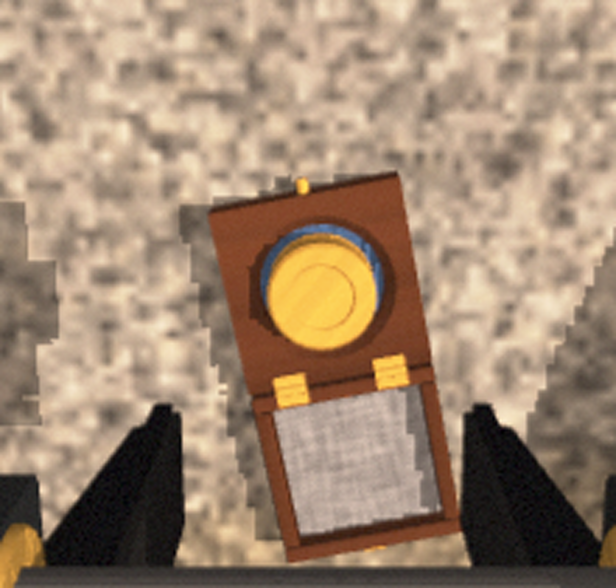

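```bash
python3 -m pendant '[[25,16,-30,0],[70,46,-33,0],[117,77,-33,0],[164,108,-33,0],[184,122,-33,0],[184,122,-33,0],[184,122,-33,0]]' 0.35; python3 -c "
from look import *
look('w20',[(611,-45,109,40),(612,-45.5,90,56)])"
```

```text
t: 23.95
eef_pos: [610.6, -45.8, 149.2]
tcp_rot: [3.138, -0.006, 1.57]
ft_force: [-1.2, -1.0, 0.3]
opening: 0.649
[610.6 -45.8 149.2] [ 3.1381 -0.0056  1.5705]
```

View pics/w20.png

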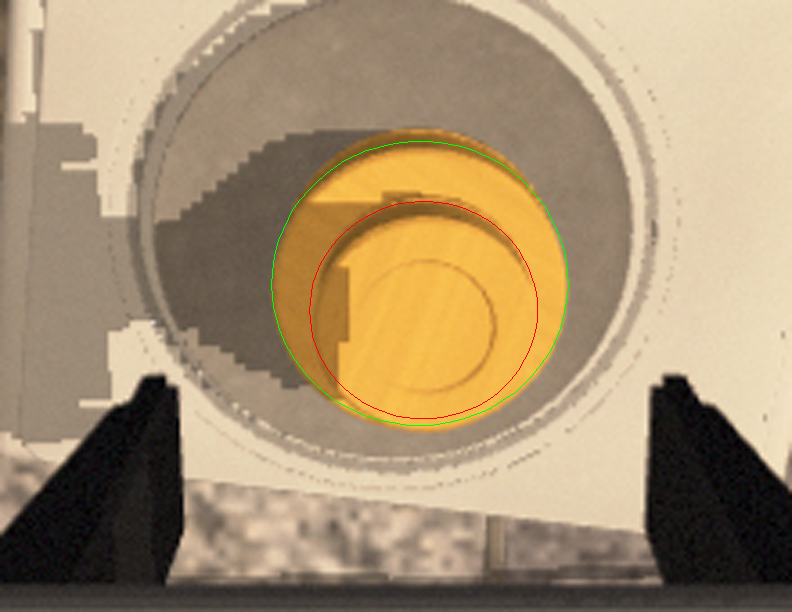

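```bash
python3 -m pendant '[[1.8,2.9,25,0],[1.8,2.9,48,0],[1.8,2.9,62,0],[1.8,2.9,69,0],[1.8,2.9,69,0],[1.8,2.9,69,0]]';  python3 -m pendant '[[0,0,0,0],[0,0,0,0],[0,0,0,0],[0,0,0,0]]' 0.9; python3 -c "
from look import *
look('w21',[])"
```

```text
t: 24.75
eef_pos: [614.1, -44.0, 81.2]
tcp_rot: [3.137, -0.005, 1.57]
ft_force: [-0.2, 0.6, 0.3]
opening: 0.65
t: 25.25
eef_pos: [614.2, -43.9, 81.4]
tcp_rot: [3.136, -0.005, 1.57]
ft_force: [-0.0, 2.2, 2.5]
opening: 0.409
[614.2 -43.9  81.4] [ 3.1364 -0.0054  1.5699]
```

View pics/w21.png

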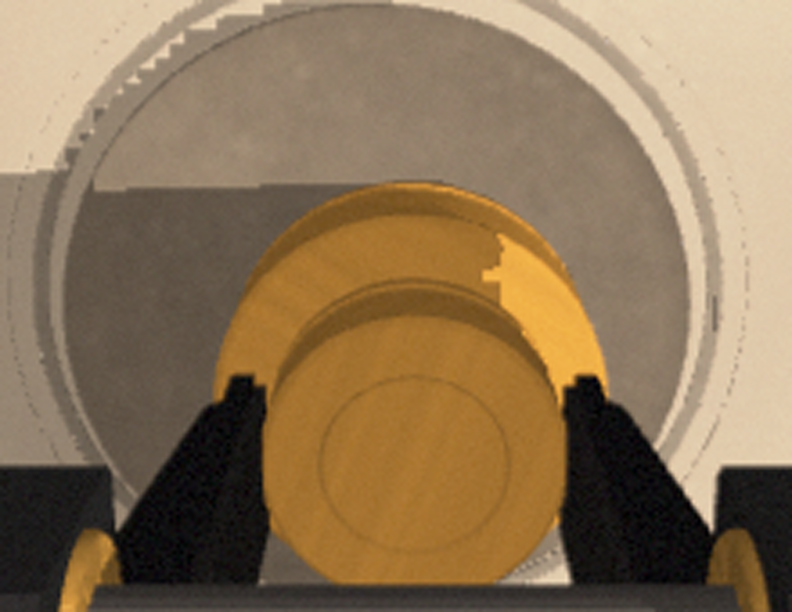

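```bash
python3 -m pendant '[[0,0,-8,0],[0,0,-25,0],[-15,-8,-55,0],[-50,-28,-60,0],[-100,-52,-60,0],[-150,-77,-60,0],[-205,-103,-60,0],[-255,-128,-50,0]]'; python3 go.py 442.8 -385 52
```

```text
t: 26.3
eef_pos: [485.2, -301.2, 131.0]
tcp_rot: [3.134, -0.004, 1.57]
ft_force: [1.7, 0.0, -2.5]
opening: 0.411
t 26.3 tool shift [-84.1, -42.8, 78.4] turn -0.1
```

```bash
python3 -m pendant '[[-45,-22,15,0],[-84,-43,35,0],[-84,-43,60,0],[-84,-43,78,0],[-84,-43,78,0],[-84,-43,78,0],[-84,-43,78,0]]'; python3 -c "
from look import *
s=env.state()['eef_pos']
look('w22',[(442.8,-386,6,46),(442.8,-386,14,52),(s[0],s[1]-1,s[2]+8.6+19,40)])"
```

```text
t: 27.18
eef_pos: [443.1, -385.1, 53.5]
tcp_rot: [3.133, -0.002, 1.57]
ft_force: [-0.5, -0.2, -0.7]
opening: 0.407
[ 443.1 -385.1   53.5] [ 3.1333e+00 -2.5000e-03  1.5701e+00]
```

View pics/w22.png

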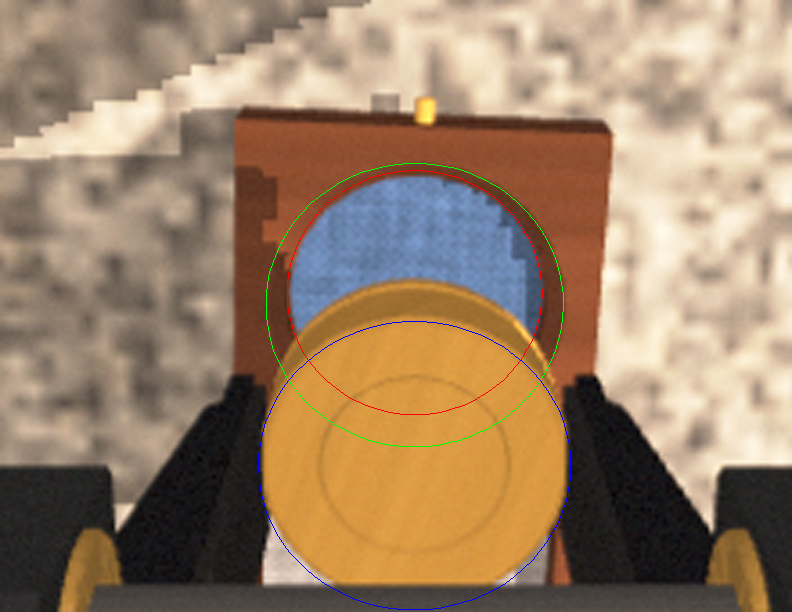

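```bash
python3 -m pendant '[[0,0.4,18,0],[0,0.4,36,0],[0,0.4,46,0],[0,0.4,50,0],[0,0.4,50,0],[0,0.4,50,0]]'; python3 -c "
from look import *
look('w23',[])"
```

```text
t: 27.98
eef_pos: [444.0, -385.1, 3.7]
tcp_rot: [3.133, -0.002, 1.57]
ft_force: [0.1, -0.6, -1.2]
opening: 0.41
[ 444.  -385.1    3.7] [ 3.1330e+00 -2.1000e-03  1.5701e+00]
```

View pics/w23.png

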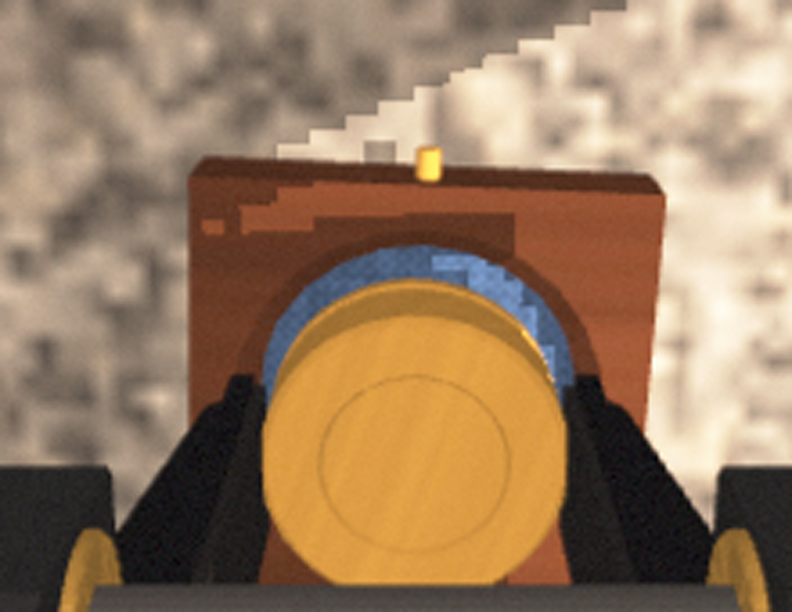

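```bash
python3 -m pendant '[[0.5,-0.8,2.5,0],[0.5,-0.8,4.5,0],[0.5,-0.8,5.5,0],[0.5,-0.8,5.5,0]]'; python3 -m pendant '[[0,0,0.8,0],[0,0,0.8,0]]'
```

```text
t: 28.52
eef_pos: [443.2, -384.6, -1.8]
tcp_rot: [3.133, -0.002, 1.57]
ft_force: [0.1, -0.2, -1.9]
opening: 0.41
t: 28.78
eef_pos: [443.4, -384.7, -2.4]
tcp_rot: [3.133, -0.002, 1.57]
ft_force: [-0.5, 0.5, 1.5]
opening: 0.409
```

```bash
python3 -m pendant '[[0,0,0.5,0],[0,0,0.5,0]]'
```

```text
t: 29.02
eef_pos: [443.4, -384.7, -2.4]
tcp_rot: [3.133, -0.002, 1.57]
ft_force: [-0.5, 0.9, 5.8]
opening: 0.409
```

```bash
python3 -m pendant '[[0,0,0,0],[0,0,0,0],[0,0,0,0]]' 0.4; python3 -m pendant '[[0,0,-15,0],[0,0,-50,0],[0,0,-95,0],[0,0,-120,0],[0,0,-120,0],[0,0,-120,0]]';  python3 -c "
from look import *
look('w24',[],v0=130,h=210,f=2.8)"
python3 go.py 612 -44.5 140
```

```text
t: 29.4
eef_pos: [443.4, -384.7, -2.5]
tcp_rot: [3.133, -0.002, 1.57]
ft_force: [1.7, 0.7, -0.5]
opening: 0.596
t: 30.15
eef_pos: [442.0, -384.6, 117.1]
tcp_rot: [3.133, -0.002, 1.57]
ft_force: [-0.0, -0.8, 0.6]
opening: 0.599
[ 442.  -384.6  117.1] [ 3.133e+00 -2.100e-03  1.570e+00]
t 30.2 tool shift [340.2, 170.0, -21.0] turn -0.0
```

View pics/w24.png

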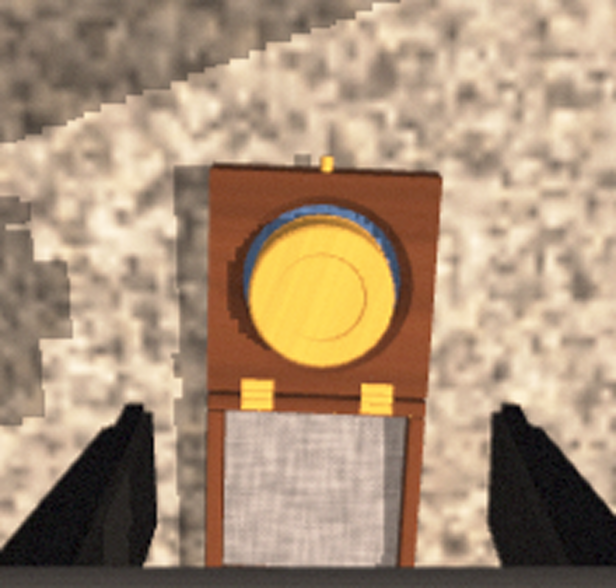

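Now the 500: open to about 80 mm and go above it.

```bash
python3 -m pendant '[[45,22,-20,0],[95,48,-23,0],[150,75,-23,0],[205,102,-23,0],[255,128,-23,0],[300,150,-23,0],[339,170,-23,0],[339,170,-23,0]]' 0.15; python3 -m pendant '[[0,0,0,0],[0,0,0,0]]'; python3 -c "
from look import *
look('w25',[(612,-45.5,90,56)])"
```

```text
t: 31.2
eef_pos: [612.4, -43.1, 140.6]
tcp_rot: [3.135, -0.003, 1.573]
ft_force: [-0.9, -0.7, -0.1]
opening: 0.848
t: 31.45
eef_pos: [611.9, -43.9, 140.0]
tcp_rot: [3.137, -0.003, 1.573]
ft_force: [-0.2, 0.1, -0.1]
opening: 0.847
[611.9 -43.9 140. ] [ 3.1366 -0.0035  1.5725]
```

View pics/w25.png

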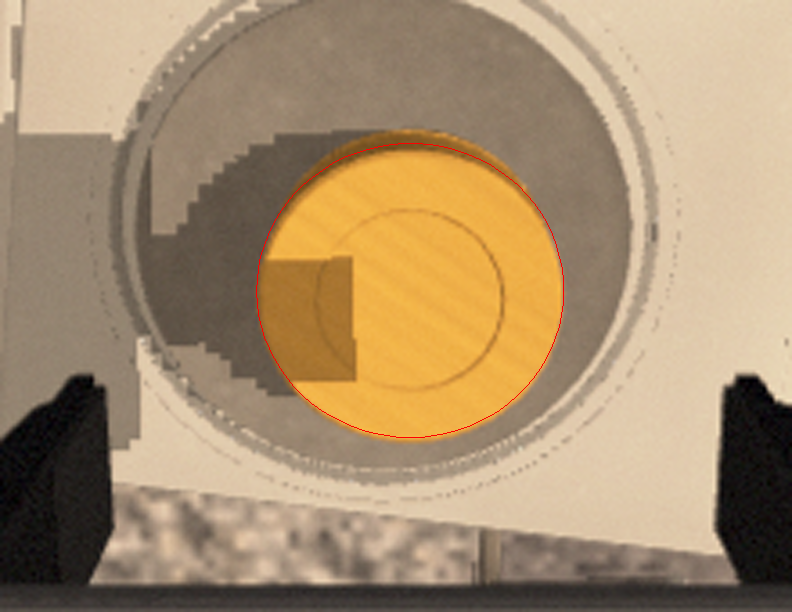

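```bash
python3 -m pendant '[[-0.6,0.7,25,0],[-0.6,0.7,50,0],[-0.6,0.7,70,0],[-0.6,0.7,81,0],[-0.6,0.7,81,0],[-0.6,0.7,81,0]]';  python3 -m pendant '[[0,0,0,0],[0,0,0,0],[0,0,0,0],[0,0,0,0]]' 0.9; python3 -c "
from look import *
look('w26',[])"
```

```text
t: 32.25
eef_pos: [613.5, -44.5, 60.0]
tcp_rot: [3.135, -0.003, 1.572]
ft_force: [-0.6, -0.1, 0.2]
opening: 0.847
t: 32.75
eef_pos: [613.6, -44.5, 60.2]
tcp_rot: [3.135, -0.003, 1.572]
ft_force: [0.6, 0.9, 2.8]
opening: 0.581
[613.6 -44.5  60.2] [ 3.1347 -0.0032  1.572 ]
```

View pics/w26.png

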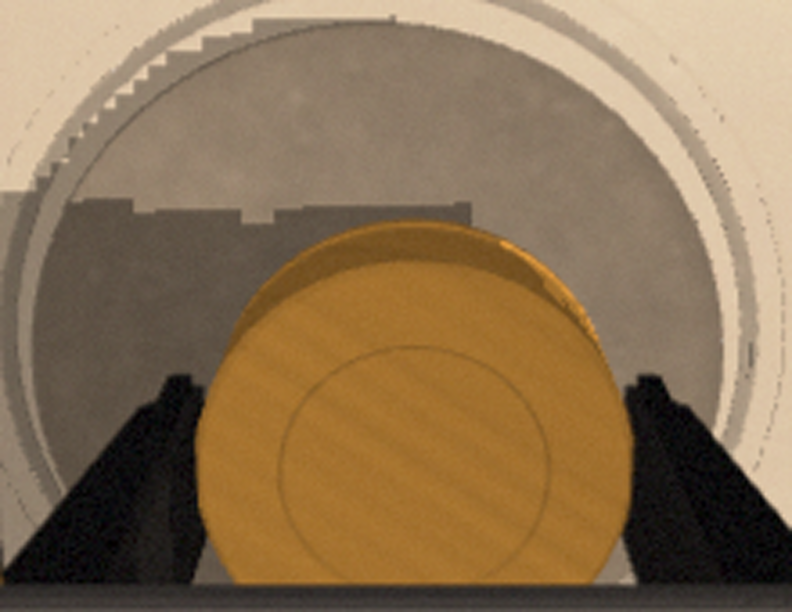

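```bash
python3 -m pendant '[[0,0,-6,0],[0,0,-20,0],[10,-6,-45,0],[40,-24,-60,0],[85,-49,-60,0],[135,-77,-60,0],[185,-105,-60,0],[230,-130,-50,0]]'; python3 go.py 451 242.7 58
```

```text
t: 33.8
eef_pos: [482.3, 186.8, 111.3]
tcp_rot: [3.133, -0.004, 1.572]
ft_force: [1.4, 0.3, -4.3]
opening: 0.578
t 33.8 tool shift [55.7, -31.7, 53.3] turn 0.1
```

```bash
python3 -m pendant '[[30,-17,10,0],[56,-32,25,0],[56,-32,40,0],[56,-32,53,0],[56,-32,53,0],[56,-32,53,0],[56,-32,53,0]]'; python3 -c "
from look import *
s=env.state()['eef_pos']
p=look('w27',[(451.3,241.7,6,62),(451.3,241.7,16.5,68),(s[0],s[1]-1,s[2]+5.8+24,56)])
p=cam('side'); cv2.imwrite('pics/s27.png',cv2.resize(p['pixels'][130:250,230:370,::-1],None,fx=5,fy=5,interpolation=cv2.INTER_CUBIC))
"
```

```text
t: 34.67
eef_pos: [451.2, 242.7, 58.7]
tcp_rot: [3.132, -0.004, 1.571]
ft_force: [-0.5, -0.4, -5.4]
opening: 0.584
[451.2 242.7  58.7] [ 3.132  -0.004   1.5715]
```

View pics/w27.png

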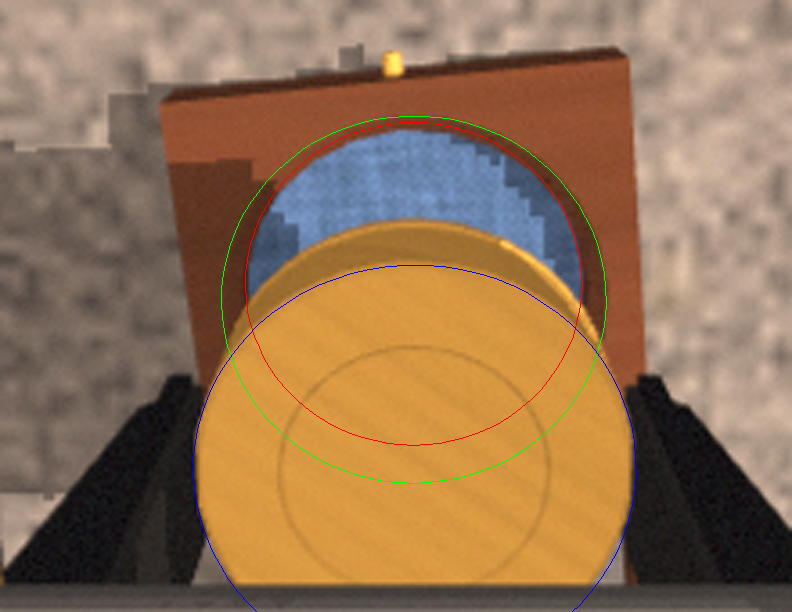

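View pics/s27.png

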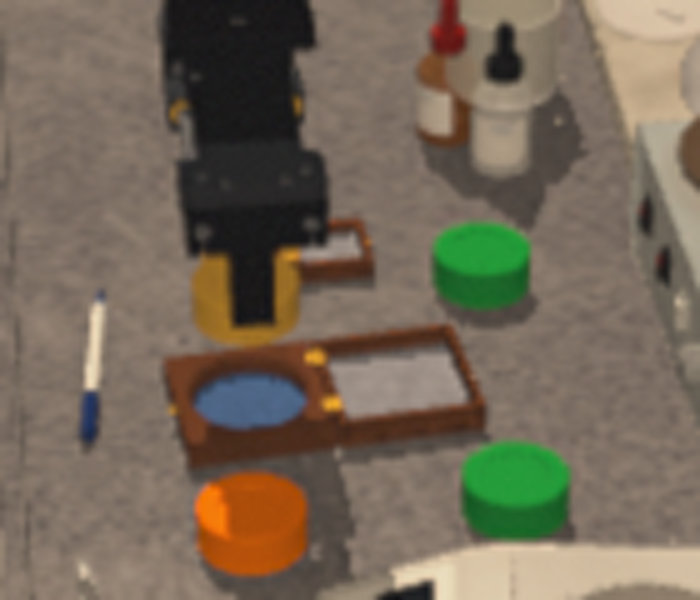

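```bash
python3 - <<'E'
from well import *
p=cam("side")
for z in (58.7,70,74,78,82):
    for y in (214,208,202): print(z,y,[((proj(p,[x,y,z])-[230,130]+.5)*5).round().tolist() for x in (441,461)])
print("weight bottom front",((proj(p,[451,242-28,64.5])-[230,130]+.5)*5))
E
```

```text
58.7 214 [[236.0, 356.0], [275.0, 353.0]]
58.7 208 [[237.0, 363.0], [276.0, 360.0]]
58.7 202 [[238.0, 369.0], [277.0, 367.0]]
70 214 [[236.0, 338.0], [274.0, 335.0]]
70 208 [[237.0, 345.0], [276.0, 342.0]]
70 202 [[238.0, 351.0], [277.0, 349.0]]
74 214 [[235.0, 332.0], [274.0, 329.0]]
74 208 [[236.0, 338.0], [275.0, 336.0]]
74 202 [[237.0, 345.0], [276.0, 342.0]]
78 214 [[235.0, 325.0], [274.0, 323.0]]
78 208 [[236.0, 332.0], [275.0, 329.0]]
78 202 [[237.0, 338.0], [276.0, 336.0]]
82 214 [[235.0, 319.0], [274.0, 316.0]]
82 208 [[236.0, 325.0], [275.0, 323.0]]
82 202 [[237.0, 332.0], [276.0, 329.0]]
weight bottom front [255.29214387 345.5201483 ]
```

```bash
python3 -m pendant '[[0,0.2,18,0],[0,0.2,36,0],[0,0.2,46,0],[0,0.2,52,0],[0,0.2,52,0],[0,0.2,52,0]]'; python3 -c "
from look import *
look('w28',[])"
```

```text
t: 35.58
eef_pos: [451.8, 243.2, 7.0]
tcp_rot: [3.132, -0.004, 1.572]
ft_force: [0.4, 0.3, -4.2]
opening: 0.58
[451.8 243.2   7. ] [ 3.1316 -0.0041  1.5719]
```

View pics/w28.png

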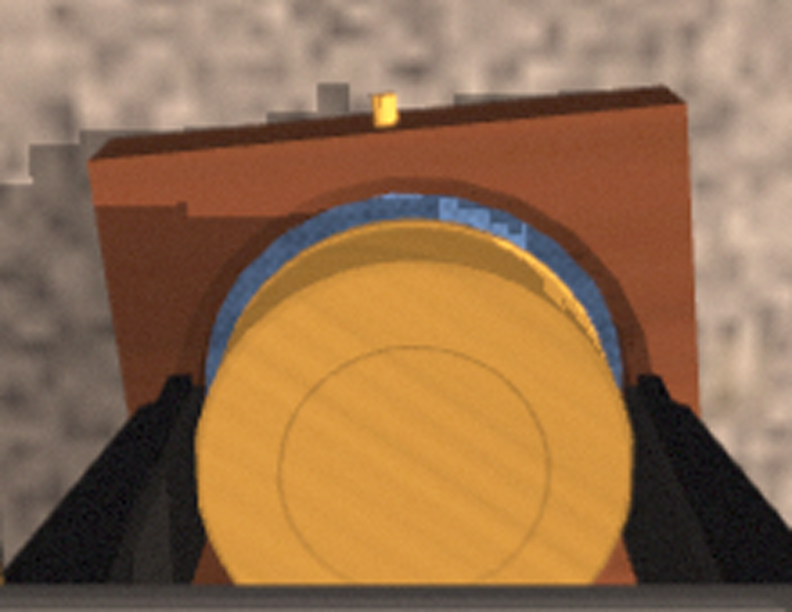

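```bash
python3 -m pendant '[[0,-0.3,2.5,0],[0,-0.3,4.5,0],[0,-0.3,6,0],[0,-0.3,6,0]]'; python3 -m pendant '[[0,0,0.8,0],[0,0,0.8,0]]'
```

```text
t: 36.12
eef_pos: [451.5, 243.2, 0.8]
tcp_rot: [3.132, -0.004, 1.572]
ft_force: [0.1, -0.0, -4.8]
opening: 0.579
t: 36.38
eef_pos: [451.7, 243.2, 0.4]
tcp_rot: [3.131, -0.004, 1.572]
ft_force: [-0.3, -0.2, 1.9]
opening: 0.582
```

```bash
python3 -m pendant '[[0,0,0.4,0],[0,0,0.4,0]]'
```

```text
t: 36.62
eef_pos: [451.7, 243.2, 0.4]
tcp_rot: [3.131, -0.004, 1.572]
ft_force: [-2.1, -1.1, 6.0]
opening: 0.582
```

```bash
python3 -m pendant '[[0,0,0,0],[0,0,0,0],[0,0,0,0],[0,0,0,0]]' 0.2; python3 -m pendant '[[0,0,-15,0],[0,0,-50,0],[0,0,-100,0],[0,0,-150,0],[0,0,-160,0],[0,0,-160,0]]';  python3 -c "
from look import *
look('w29',[],u0=170,w=300,v0=130,h=210,f=2.6)
for n,(u,v,w,h,f) in {'side':(230,160,140,270,2.2),'top':(150,190,330,110,2.4)}.items():
    p=cam(n); cv2.imwrite(f'pics/f_{n}.png',cv2.resize(p['pixels'][v:v+h,u:u+w,::-1],None,fx=f,fy=f,interpolation=cv2.INTER_CUBIC))
"
```

```text
t: 37.12
eef_pos: [451.7, 243.2, 0.3]
tcp_rot: [3.131, -0.004, 1.572]
ft_force: [-0.1, 0.2, 0.2]
opening: 0.797
t: 37.88
eef_pos: [449.9, 242.5, 161.0]
tcp_rot: [3.13, -0.005, 1.572]
ft_force: [1.0, -0.4, -0.7]
opening: 0.8
[449.9 242.5 161. ] [ 3.1297 -0.0048  1.5721]
```

View pics/w29.png

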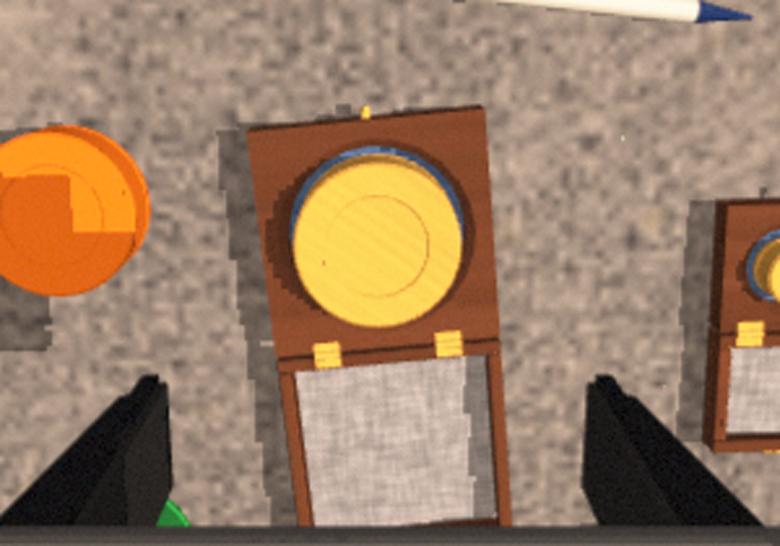

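View pics/f_side.png

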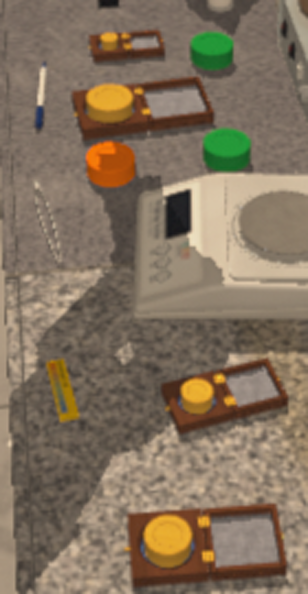

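View pics/f_top.png

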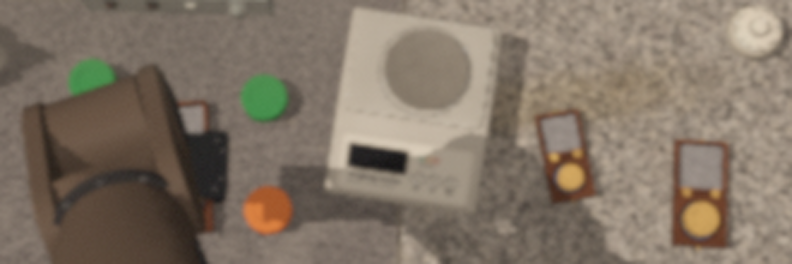

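All four weights sit in their wells, the pan is empty, the look-alikes have not moved, and the gripper is clear.

```bash
python3 -c "
from cell import env,job
s=env.state(); print(s['t'],s['ft_force'].round(1),abs(s['qvel']).max())
print(job.job_done())"
```

```text
38.025 [-0.5  1.1 -0.6] 0.0067912075533438495
the job is handed in; nothing more can be done
None
```

I took the stack apart from the top and put the 50, 100, 200 and 500 g weights each into its own case. Each was lowered until light contact with the well floor (about 5–7 N read at the wrist), then let go. The job was handed in at 38 s, with the gripper open and 160 mm above the last case.

- **Final check:** The wrist, side and top pictures show every weight upright inside its well and the pan empty. The green and orange look-alikes are where they were. "Flat on the bottom" rests on the contact force, the height at contact and these pictures; there was no direct measurement. The gripper was tilted about 0.01 rad when it released the 500 g weight, which left up to about 0.6 mm under one edge to settle.
- **Failed first grasp:** The first try at the 50 g weight closed on air above it, without touching it. The fingers end about 19 mm short of the reported TCP, so I went that much lower for every grasp and placement.
- **Small disagreement:** The wrist camera read about 1 mm off sideways, and I corrected for it when lining up.

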